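Rescue the profile stub, then bin the offcuts

ROBOT

A 6-joint arm with a two-finger parallel gripper is mounted at the origin on the work surface. World frame = base frame: x ahead of the robot, y to its left, z up, the work surface at z = 0. Lengths are in mm, angles in rad, forces in N, time in s.
With the tool pointing down it reaches from about 350 to 975 mm from the base axis. Payload 7.1 kg.
Tool frame: the origin (TCP) lies midway between the tips of the shut fingers; the grasp point (between the pads) lies 19 mm behind it; z points along the fingers, y is the line along which they close (so a half turn about z gives the same grasp; the last joint's range is limited). The gripper opens to 88 mm and grips with 3 to 60 N. Pads are 20 mm wide; open, the fingers measure 115 mm over their backs; the gripper's body (75 mm by 178 mm) begins 61 mm behind the grasp point.
Start: joints at [-1.187, 0.423, 1.63, -0, 1.089, -0.019], TCP at [245.013, -574.955, 184.675] pointing down, gripper open.
Joint ranges: [-3, 3], [-0.9, 2.11], [0.09, 2.58], [-1.31, 4.45], [0.11, 2.69], [-2.54, 2.54]. Speed limits (rad/s): [2.39, 2.39, 3.01, 3.14, 3.14, 3.14].

INTERFACE

Orientations are given as a rotation vector (axis times angle).
In Python, from workcell import ctrl gives the robot as it stands. The module is installed in compiled form; this text tells all that it offers.
- The arm moves only by the tool apply_moves, never from a script. Its argument "targets" is a list of rows, each a list of 3 entries, a list of its own where there are three numbers: the opening, from -1 (shut) to 1 (fully open), then the shift along the tool's x, y, z normalised to -1 to 1, where 1 is 5 cm, then the turn, a rotation vector about the tool's x, y, z normalised to -1 to 1, where 1 is 90 degrees. In form: [[jaw, [x, y, z], [wx, wy, wz]], ...]. A call has 1 to 8 rows; each row shifts and turns the commanded pose from where the row before left it, along the tool's axes as they then stand; what a row does not reach is not made up. A row lasts 1/8 s, in which the tool goes at most 62.5 mm and 10.7 degrees, less where a joint would pass 70% of its speed; a pose out of reach is approached as far as the arm can. A call with a number of a shift or a turn outside -1 to 1 is refused whole. A call with a gripper value outside its range is refused whole. The fingers move at their own pace and stop on an object; the grip force is fixed at half the most. Time passes only in rows, so rows that do not move let the fingers close. It gives the time, the measured TCP pose, the force, the opening and the grip force at its end, in the units of the state.
- ctrl.get_obs(): the state, without advancing time (a new reading comes with each control period).
- ctrl.get_image(name): name is "scene" or "top" or "wrist"; returns a dict with "pixels" (480x640x3 uint8, blue, green, red), "camera_matrix" (3x3 intrinsics, pixels), "k1" (the pictures are not rectified: a ray, as slopes to the right and down, at radius r is drawn at 1 + k1 r^2 times it, then the intrinsics apply), "view" (4x4, takes a point from world to camera coordinates); the wrist camera has in their place "hand_eye" (4x4, takes a point from camera to tool coordinates, whose origin is the TCP and whose axes are the flange's). Camera axes: x right, y down, z forward; pixel columns grow to the right and rows downward; lengths in mm; the calibration is good to about 2 mm. A picture is of the moment at which its call begins: read the wrist's pose just before it. There is no depth.
- ctrl.close_job(): hands the job in; it is judged then, once.
Trained networks look in the newest picture that a camera, given by its name, has taken for a name from the list of things; names that differ only in an ending like _2 or _b are one class to them, and where a whole thing is asked for, a point or a joint stands for the part that bears it (a point fixed in the world has none). Each returns a list of dicts, best first, with "score" (0 to 1); they miss things now and then, are a little off and sometimes report something else, mostly with a low value. They report only what shows in the picture. A call takes as long as a camera call.
- ctrl.masks_of(label, camera): "region" (480x640 bool, what is visible of it) and "bbox" ([left, top, right, bottom] in pixels, round what is visible of it).
- ctrl.pinpoint(label, camera): "xy" ([column, row] in pixels: a listed point, or the origin of a listed thing).
The state is a dict: "t": time; "qpos": joint angles; "qvel": joint speeds; "joint_torque": joint torques, N m; "ee_pos": TCP position; "orientation": TCP orientation; "ft_force": force on the tool from outside, world axes, zero at the start; "moment": the same for the moment, N m; "width": finger opening in mm; "grasp_force": force on a finger pad.
Only numpy, scipy, OpenCV 4.12 (cv2) and the standard library are available. Lean on these libraries where they do the work, as an engineer would, in place of code of your own. Each camera call takes 0.05 s, during which the arm holds its last target. There are 200 camera calls.

TASK

Clear the maker bench after cutting: open the lid of the plywood scrap box and first take out the slotted aluminium profile stub that was swept in with the wood scrap, and put it in the sorting tray that holds the other profile stubs. Only once it is out of the box, put every wooden offcut lying on the cutting mat into the scrap box, leaving the scrap that is already there in it, and finally shut the lid fully. Leave the tape measure, the square and everything else on the bench where they are.

Things in the scene. Friction and masses are not known exactly. Their poses are not given: they have to be found in the camera images.
- scrapbox: Open-topped box of birch plywood, 240 (own x) x 280 (own y) x 75 mm high outside, walls and floor 6 mm, fixed to the bench; finger-jointed corners. Origin: centre of its underside, on the bench, z up. Its lid is hinged along its +x wall (the side away from the bench's middle, at the robot's left); its -x wall is the front, towards the cutting mat. Scrap wood and the profile stub lie in it.
- lid (a joint): Hinge of the scrap box's plywood lid (240 x 280 x 6 mm, 0.3 kg), in rad: 0 shut flat on the box, growing as it opens, stop at 1.85 (leaning back a little past upright). Stiff friction hinge: the lid stays at any angle it is left at; about 4 N at the handle moves it. Starts shut.
- lid_handle (a point): Centre of the grip bar of the lid: a round steel bar 11 mm thick, 90 mm long, parallel to the hinge (box's y axis), standing 35 mm off the lid's top face on two posts 76 mm apart, 225 mm from the hinge and 15 mm from the lid's front edge. Moves with the lid; axes those of the lid (box's axes when shut).
- lid_hinge (a point): Middle of the lid's hinge line, on the box's +x rim 75.5 mm above the bench; the lid's underside passes through the line. Axes those of the lid: y along the hinge, from here the lid extends towards its own -x, its top faces its own z.
- stock_tray: Open plywood sorting tray 130 (own x) x 150 (own y) x 40 mm high, walls and floor 4 mm, fixed to the bench on the robot's right. Origin: centre of its underside, z up. Two profile stubs like the one wanted are fixed end to end along its -x wall (own x from -56 to -36 mm, tops 24 mm above the bench); the rest is free. It stands nearer than or beyond the bolt tray.
- bolt_tray: Plywood tray of the same size, holding hex bolts. Not used. Origin: centre of its underside.
- stub: The part to rescue: piece of slotted aluminium profile 60 (own x) x 20 x 20 mm, 60 g. Origin: centre of the underside as it lies, 10 mm under its middle. Starts in the scrap box among the scrap.
- off_plug: Offcut on the mat (green cutting mat 300 x 320 mm, 3 mm thick, fixed on the bench in front of the robot): hole-saw plug, plywood disc 44 mm across, 18 mm thick (own z). Origin: centre of its underside. Offcuts weigh about 30 g each; four to six of the seven are there, the others absent.
- off_lap: Offcut on the mat: batten end with a step, 60 (own x) x 34 (own y) mm; 26 mm high (own z) over its -x half, 13 mm over its +x half. Origin: centre of its underside.
- off_tee: Offcut on the mat: plywood tee 18 mm thick (own z): bar 60 (own x) x 20 mm at y -20 to 0, stem 24 mm wide (x -12 to 12) at y 0 to 20. Origin: centre of the underside of its 60 x 40 mm outline.
- off_ell: Offcut on the mat: plywood ell 18 mm thick (own z): limb 58 (own x) x 20 mm at y -20 to 0, foot at x 9 to 29, y 0 to 20. Origin: centre of the underside of its 58 x 40 mm outline.
- off_end: Offcut on the mat: batten end 64 (own x) x 30 (own y) x 22 mm with two screw holes. Origin: centre of its underside.
- off_comb: Offcut on the mat: comb of plywood finger joint 15 mm thick (own z): spine 60 (own x) x 18 mm at y -17 to 1, three teeth 12 mm wide to y 17 (at x -24, 0, 24). Origin: centre of the underside of its 60 x 34 mm outline.
- off_tongue: Offcut on the mat: batten slice 62 (own x) x 26 (own y) mm, 13 mm high (own z) with a raised tongue 24 mm long in the middle, 25 mm high there. Origin: centre of its underside.
- scrap_a: Wood already in the scrap box: block 62 x 24 x 18 mm. Origin: centre of its underside. Stays in the box.
- scrap_b: Wood already in the scrap box: stepped block 50 x 36 x 27 mm. Origin: centre of its underside. Stays in the box.
- scrap_c: Wood already in the scrap box: disc 48 mm across, 15 mm thick. Origin: centre of its underside. Stays in the box.
- scrap_d: Wood already in the scrap box: ell 56 x 36 x 18 mm. Origin: centre of its underside. Stays in the box.
- tape: Bystander among the offcuts: tape measure lying flat, 62 x 60 x 36 mm, 0.3 kg. Origin: centre of its underside.
- trysquare: Bystander: small engineer's steel square lying on the mat, stock 14 x 50 (own y) x 12 mm, blade 75 mm along its own +x at own y 10 to 25 mm. Origin: centre of the stock's underside.
- multimeter: Bystander: multimeter 150 x 75 x 40 mm lying near the robot on its right. Origin: centre of its underside.
- can: Bystander: drinks can 66 mm across, 115 mm high, beyond the mat. Origin: centre of its underside.
- glue: Bystander: glue bottle 56 mm across, 165 mm high, beyond the mat. Origin: centre of its underside.
- mouse: Bystander: computer mouse 100 x 58 x 33 mm, left of the scrap box. Origin: centre of its underside.

How it is judged:
By the outcome, as a careful person would: the job done as asked, in the order asked, and still so for the second after the job is handed in, with the robot touching nothing.
Of off_plug, off_lap, off_tee, off_ell, off_end, off_comb, off_tongue only 4 to 6 are there at a start; the rules pass over those that are not, and their reading is None.
At some moment in a run one of off_plug, off_lap, off_tee, off_ell, off_end, off_comb, off_tongue may be knocked a few centimetres aside while the robot is not near it.
Once in a run the grip may slacken for a moment while it holds something.
It also fails if it takes over 210 s, if anything falls off the work surface, if the arm or the gripper's body presses on something with over 40 N, if the wrist force passes 120 N, or if a joint passes its speed limit or range.

## Working session

There is one attempt and no reset: what is moved stays moved. The work goes in short steps, Python scripts to look and compute and a tool call to move; the robot and the scene stay as the last step left them, time stands still between calls to the robot, and variables do not carry over. Pictures are saved under pics/ and viewed, at most 14 in all, crops included, and the job is handed in when it is done.

Besides the shell and the picture viewer there is one more tool, called after "Emit:" by a JSON object that holds its "name" and its "arguments", one argument or row to a line. apply_moves: Moves the arm, as the interface text tells. Scaled input: -1 to 1 covers 5 cm each way for a shift and 90 degrees each way for a turn. Its arguments: {"type":"object","properties":{"targets":{"type":"array"}},"required":["targets"]}

```bash
mkdir -p pics; cat > h.py <<'E'
import numpy as np, cv2
from workcell import ctrl
from scipy.spatial.transform import Rotation as R
def grab(cam,save=None):
    o=ctrl.get_obs(); im=ctrl.get_image(cam)
    if 'view' in im: V=np.array(im['view'])
    else:
        T=np.eye(4);T[:3,:3]=R.from_rotvec(o['orientation']).as_matrix();T[:3,3]=o['ee_pos']
        V=np.linalg.inv(T@np.array(im['hand_eye']))
    if save: cv2.imwrite('pics/'+save,np.array(im['pixels']))
    return dict(K=np.array(im['camera_matrix']),k1=im['k1'],V=V,px=np.array(im['pixels']))
def ray(c,uv):
    K=c['K'];d=np.array([(uv[0]-K[0,2])/K[0,0],(uv[1]-K[1,2])/K[1,1]])
    s=d.copy()
    for _ in range(30): s=d/(1+c['k1']*(s@s))
    Rm=c['V'][:3,:3];o=-Rm.T@c['V'][:3,3]
    return o,Rm.T@np.array([s[0],s[1],1.])
def atz(c,uv,z):
    o,d=ray(c,uv);return o+d*(z-o[2])/d[2]
def proj(c,P):
    p=c['V'][:3,:3]@np.asarray(P,float)+c['V'][:3,3];s=p[:2]/p[2];s=s*(1+c['k1']*(s@s))
    return np.array([c['K'][0,0]*s[0]+c['K'][0,2],c['K'][1,1]*s[1]+c['K'][1,2]])
def tri(c1,u1,c2,u2):
    o1,d1=ray(c1,u1);o2,d2=ray(c2,u2);d1/=np.linalg.norm(d1);d2/=np.linalg.norm(d2)
    A=np.c_[d1,-d2];t=np.linalg.lstsq(A,o2-o1,rcond=None)[0]
    a,b=o1+d1*t[0],o2+d2*t[1];return (a+b)/2,np.linalg.norm(a-b)
def outline(c,region,z):
    cs,_=cv2.findContours(region.astype(np.uint8),cv2.RETR_EXTERNAL,cv2.CHAIN_APPROX_NONE)
    k=max(cs,key=cv2.contourArea)[:,0,:]
    return np.array([atz(c,p,z)[:2] for p in k],np.float32)
E
cat > a.py <<'E'
from h import *
N="scrapbox lid lid_handle lid_hinge stock_tray bolt_tray stub off_plug off_lap off_tee off_ell off_end off_comb off_tongue tape trysquare multimeter can glue mouse".split()
cs={k:grab(k,k+'0.png') for k in('top','scene')}
for n in N:
    r={}
    for k in cs:
        L=ctrl.pinpoint(n,k); r[k]=L
    s=n
    for k in cs:
        for x in r[k][:2]:
            s+=f" {k}:{x['score']:.2f}@{np.round(x['xy'])}{np.round(atz(cs[k],x['xy'],3)[:2])}"
    if r['top'] and r['scene']:
        p,e=tri(cs['top'],r['top'][0]['xy'],cs['scene'],r['scene'][0]['xy']); s+=f" TRI{np.round(p)} e{e:.0f}"
    print(s)
E
python3 a.py
```

```text
scrapbox top:0.74@[452. 208.][ 632. -350.] top:0.59@[226. 246.][535. 309.] scene:0.56@[366. 232.][536. 287.] TRI[ 660. -164.  415.] e299Traceback (most recent call last):
  File "a.py", line 7, in <module>
    L=ctrl.pinpoint(n,k); r[k]=L
ValueError: it knows: bolt_tray, can, glue, lid_handle, lid_hinge, mouse, multimeter, off_comb, off_ell, off_end, off_lap, off_plug, off_tee, off_tongue, scrap, scrapbox, stock_tray, stub, tape, trysquare
```

```bash
sed -i 's/scrapbox lid /scrapbox /' a.py; python3 a.py; python3 -c "
from h import *
o=ctrl.get_obs();print(o['t'],o['ee_pos'],o['orientation'],o['width'])"
```

```text
scrapbox scene:0.75@[365. 230.][528. 293.] scene:0.62@[252. 336.][ 542. -169.]
lid_handle top:0.73@[259. 243.][541. 213.]
lid_hinge top:0.60@[183. 239.][560. 434.] top:0.50@[262. 239.][552. 206.] scene:0.60@[397. 190.][496. 501.] TRI[545. 417.  80.] e2
stock_tray top:0.84@[449. 207.][ 635. -342.] scene:0.82@[220. 418.][ 639. -349.] TRI[ 636. -346.   -5.] e5
bolt_tray top:0.97@[453. 262.][ 473. -344.] top:0.21@[156. 310.][355. 510.] scene:0.85@[176. 364.][ 466. -333.] scene:0.67@[126. 322.][ 277. -345.] TRI[ 473. -338.   16.] e6
stub top:0.25@[356. 206.][645. -68.]
off_plug top:0.64@[360. 274.][445. -72.] scene:0.59@[251. 293.][447. -80.] TRI[444. -75.  -3.] e6
off_lap scene:0.56@[311. 331.][641. -67.] scene:0.27@[252. 293.][448. -78.]
off_tee top:0.64@[325. 276.][442.  25.] scene:0.79@[276. 267.][434.  24.] scene:0.34@[219. 420.][ 641. -354.] TRI[440.  23.   9.] e6
off_ell top:0.57@[358. 240.][545. -71.] scene:0.62@[279. 311.][540. -76.] TRI[543. -73.   4.] e7
off_end top:0.76@[391. 235.][ 556. -168.] top:0.16@[454. 329.][ 283. -334.] scene:0.97@[251. 337.][ 544. -172.] TRI[ 552. -17
[... 387 characters left out ...]
 scene:0.56@[284. 366.][ 656. -177.] scene:0.53@[312. 328.][634. -59.] TRI[ 638. -111.  -83.] e81
multimeter top:0.62@[452. 330.][ 280. -329.] top:0.41@[357. 210.][632. -72.] scene:0.96@[127. 321.][ 277. -341.] TRI[ 278. -336.    0.] e12
can top:0.94@[299. 162.][780.  94.] scene:0.97@[401. 326.][794.  83.] TRI[787.  95. -17.] e2
glue top:0.67@[352. 156.][796. -64.] top:0.53@[358. 239.][546. -71.] scene:0.81@[364. 368.][794. -66.] TRI[795. -65.   4.] e3
mouse top:0.87@[157. 309.][356. 506.] scene:0.54@[360. 172.][347. 505.] scene:0.45@[176. 362.][ 464. -329.] TRI[354. 502.   9.] e7
2.2 [ 244.99302797 -574.97459136  184.68615365] [3.07809082e+00 6.28352323e-01 7.21585178e-06] 87.81379974004257
```

View pics/top0.png

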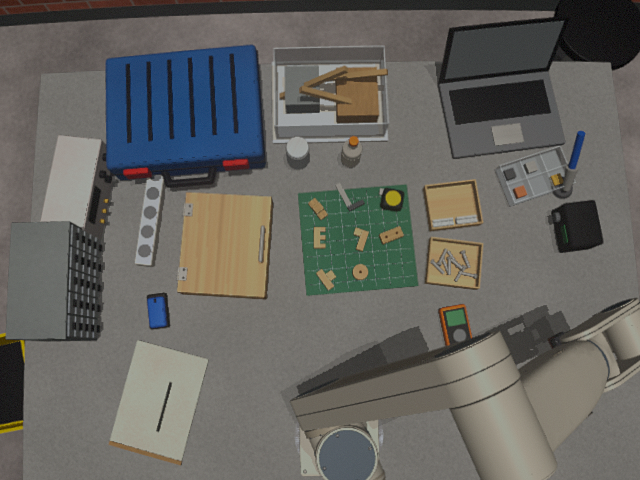

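View pics/scene0.png

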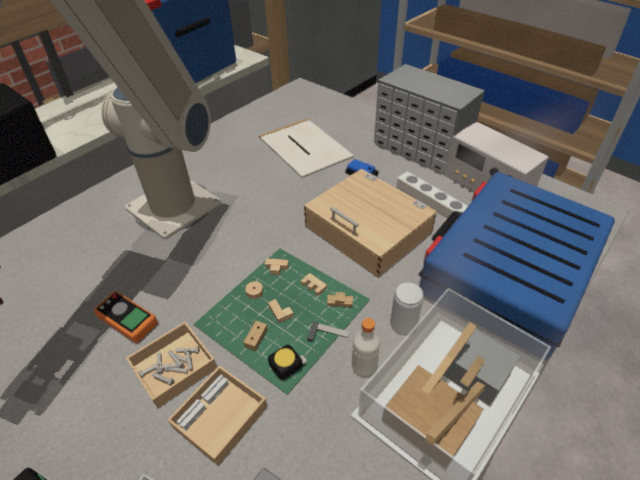

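```bash
cat > b.py <<'E'
from h import *
im=ctrl.get_image('wrist');np.set_printoptions(suppress=True,precision=3)
print(im['hand_eye'],im['camera_matrix'],im['k1'])
c=grab('top')
for n,z in [('scrapbox',81.5),('stock_tray',40)]:
    for m in ctrl.masks_of(n,'top')[:3]:
        r=cv2.minAreaRect(outline(c,m['region'],z));print(n,m['score'],m['bbox'],np.round(r[0],1),np.round(r[1],1),r[2])
L=ctrl.pinpoint('lid_handle','top')[0]['xy'];print(atz(c,L,116.5))
L=ctrl.pinpoint('lid_hinge','top')[0]['xy'];print(atz(c,L,75.5))
c=cv2.resize(c['px'][185:305,170:280],None,fx=5,fy=5,interpolation=cv2.INTER_CUBIC);cv2.imwrite('pics/crop1.png',c)
E
python3 b.py
```

```text
[[   0.      -0.96    -0.281   75.374]
 [   1.       0.       0.      -0.98 ]
 [   0.      -0.281    0.96  -199.272]
 [   0.       0.       0.       1.   ]] [[365.479   0.    314.578]
 [  0.    365.479 241.438]
 [  0.      0.      1.   ]] -0.010015460249393381
scrapbox 0.86 [175.2, 193.6, 272.4, 299.0] [525.8 303.6] [254.2 289.8] 85.38453674316406
stock_tray 0.65 [421.2, 176.0, 482.7, 231.0] [ 634.6 -341.5] [141.7 164.8] 5.469207286834717
[524.904 202.853 116.5  ]
[540.102 416.589  75.5  ]
```

View pics/crop1.png

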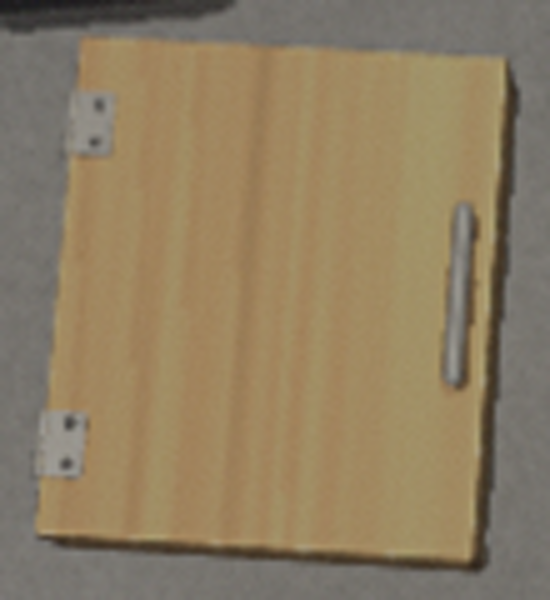

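```bash
cat > b.py <<'E'
from h import *
np.set_printoptions(suppress=True,precision=1)
c=grab('top')
f=lambda p,z:atz(c,np.array(p)/5+[170,185]-0.4,z)[:2]
A,B,C,D=[f(p,81.5) for p in [(82,40),(505,58),(478,562),(37,535)]]
print(A,B,C,D,'len',np.linalg.norm(A-B),np.linalg.norm(C-D),np.linalg.norm(A-D),np.linalg.norm(B-C),'ctr',(A+B+C+D)/4)
ang=lambda v:np.degrees(np.arctan2(v[1],v[0]))
print(ang(A-B),ang(D-C),ang(C-B)+270,ang(D-A)+270)
h1,h2=f((464,207),116.5),f((455,383),116.5);print(h1,h2,(h1+h2)/2,ang(h2-h1)+270,np.linalg.norm(h1-h2))
E
python3 b.py
```

```text
[675.7 411.1] [659.3 173.9] [379.1 191.9] [398.5 432.7] len 237.75565768149778 241.62685157277687 278.1093054994325 280.78057333749376 ctr [528.1 302.4]
86.0297367547934 85.39463512129265 446.32043708365677 445.5287406030528
[568.1 194.9] [472.1 200.7] [520.1 197.8] 446.56265645872793 96.08976652766599
```

```bash
cat > p.py <<'E'
# plan: waypoints [x,y,z,toolx_yaw_deg,jaw]; prints rows; tool pointing down throughout
from h import *
import sys,json
def yaw(o): m=R.from_rotvec(o['orientation']).as_matrix(); return np.degrees(np.arctan2(m[1,0],m[0,0]))
def plan(wps,step=46,start=None):
    o=ctrl.get_obs()
    p,a=(np.array(o['ee_pos']),yaw(o)) if start is None else (np.array(start[:3],float),start[3])
    rows=[]
    for w in wps:
        if len(w)==2: rows+= [[w[0],[0,0,0],[0,0,0]]]*w[1]; continue
        q=np.array(w[:3],float); b=w[3]; st=w[5] if len(w)>5 else step
        dy=b-a
        n=max(1,int(np.ceil(np.linalg.norm(q-p)/st)),int(np.ceil(abs(dy)/10.3)))
        p0,a0=p.copy(),a
        for i in range(n):
            tgt=p0+(q-p0)*(i+1)/n; ta=a0+dy*(i+1)/n
            c,s=np.cos(np.radians(a)),np.sin(np.radians(a))
            M=np.array([[c,s,0],[s,-c,0],[0,0,-1]])
            d=np.round(M.T@(tgt-p)/50,2); tz=np.round(-(ta-a)/90,3)
            rows.append([w[4],[float(x)+0. for x in d],[0,0,float(tz)+0.]])
            p=p+M@d*50; a=a-tz*90
    print('t',round(o['t'],1),'at',np.round(o['ee_pos'],1),'yaw',round(yaw(o),1),'w',round(o['width'],1),'tilt',np.round(R.from_rotvec(o['orientation']).as_matrix()[:,2],3))
    for i in range(0,len(rows),8): print(json.dumps(rows[i:i+8]).replace(' ',''))
if __name__=='__main__': plan(json.loads(sys.argv[1]))
E
python3 p.py '[[380,-190,300,90,1],[520,198,260,176,1],[1,1]]'
```

```text
t 2.5 at [ 245.  -575.   184.7] yaw 23.1 w 87.6 tilt [ 0. -0. -1.]
[[1,[0.55,-0.6,-0.23],[0,0,-0.074]],[1,[0.62,-0.54,-0.23],[0,0,-0.075]],[1,[0.67,-0.46,-0.23],[0,0,-0.074]],[1,[0.72,-0.37,-0.23],[0,0,-0.074]],[1,[0.77,-0.29,-0.23],[0,0,-0.075]],[1,[0.79,-0.2,-0.23],[0,0,-0.074]],[1,[0.81,-0.11,-0.23],[0,0,-0.074]],[1,[0.81,-0.01,-0.24],[0,0,-0.075]]]
[[1,[0.81,0.08,-0.23],[0,0,-0.074]],[1,[0.8,0.18,-0.23],[0,0,-0.075]],[1,[0.78,0.28,0.08],[0,0,-0.096]],[1,[0.72,0.39,0.08],[0,0,-0.095]],[1,[0.66,0.5,0.08],[0,0,-0.096]],[1,[0.57,0.59,0.08],[0,0,-0.095]],[1,[0.48,0.67,0.08],[0,0,-0.096]],[1,[0.38,0.74,0.08],[0,0,-0.095]]]
[[1,[0.26,0.78,0.08],[0,0,-0.096]],[1,[0.14,0.81,0.08],[0,0,-0.095]],[1,[0.02,0.83,0.08],[0,0,-0.096]],[1,[-0.1,0.82,0.08],[0,0,-0.095]],[1,[0,0,0],[0,0,0]]]
```

Emit:
{"name": "apply_moves", "arguments": {
  "targets": [
    [1, [0.55, -0.6, -0.23], [0, 0, -0.074]],
    [1, [0.62, -0.54, -0.23], [0, 0, -0.075]],
    [1, [0.67, -0.46, -0.23], [0, 0, -0.074]],
    [1, [0.72, -0.37, -0.23], [0, 0, -0.074]],
    [1, [0.77, -0.29, -0.23], [0, 0, -0.075]],
    [1, [0.79, -0.2, -0.23], [0, 0, -0.074]],
    [1, [0.81, -0.11, -0.23], [0, 0, -0.074]],
    [1, [0.81, -0.01, -0.24], [0, 0, -0.075]]
  ]
}}

```text
t: 3.55
ee_pos: [353.2, -265.9, 277.7]
orientation: [2.461, 1.952, 0.0]
ft_force: [0.9, 0.4, 0.1]
width: 88.0
grasp_force: 0.0
```

Emit:
{"name": "apply_moves", "arguments": {
  "targets": [
    [1, [0.81, 0.08, -0.23], [0, 0, -0.074]],
    [1, [0.8, 0.18, -0.23], [0, 0, -0.075]],
    [1, [0.78, 0.28, 0.08], [0, 0, -0.096]],
    [1, [0.72, 0.39, 0.08], [0, 0, -0.095]],
    [1, [0.66, 0.5, 0.08], [0, 0, -0.096]],
    [1, [0.57, 0.59, 0.08], [0, 0, -0.095]],
    [1, [0.48, 0.67, 0.08], [0, 0, -0.096]],
    [1, [0.38, 0.74, 0.08], [0, 0, -0.095]]
  ]
}}

```text
t: 4.55
ee_pos: [464.4, 44.2, 276.3]
orientation: [1.025, 2.969, 0.0]
ft_force: [0.3, 0.1, -0.2]
width: 87.8
grasp_force: 0.0
```

Emit:
{"name": "apply_moves", "arguments": {
  "targets": [
    [1, [0.26, 0.78, 0.08], [0, 0, -0.096]],
    [1, [0.14, 0.81, 0.08], [0, 0, -0.095]],
    [1, [0.02, 0.83, 0.08], [0, 0, -0.096]],
    [1, [-0.1, 0.82, 0.08], [0, 0, -0.095]],
    [1, [0, 0, 0], [0, 0, 0]]
  ]
}}

```text
t: 5.18
ee_pos: [520.3, 200.2, 259.7]
orientation: [-0.105, -3.14, -0.0]
ft_force: [-0.3, -0.7, 0.1]
width: 87.6
grasp_force: 0.0
```

```bash
cat > b.py <<'E'
from h import *
np.set_printoptions(suppress=True,precision=1)
c=grab('wrist','w1.png')
t=grab('top')
a=ctrl.pinpoint('lid_handle','wrist');b=ctrl.pinpoint('lid_handle','top');print(a[:2],b[:2])
if a: print(atz(c,a[0]['xy'],116.5))
if a and b: print(tri(c,a[0]['xy'],t,b[0]['xy']))
E
python3 b.py; python3 p.py '[[520.5,197.7,97.5,176,1]]'
```

```text
[{'xy': [312.1, 220.3], 'score': 0.69}] [{'xy': [258.6, 242.4], 'score': 0.59}, {'xy': [325.8, 276.8], 'score': 0.39}]
[520.  197.9 116.5]
(array([512.2, 200.4, 163. ]), np.float64(6.367150379973118))
t 5.4 at [519.5 197.3 260.3] yaw 175.9 w 87.9 tilt [-0. -0. -1.]
[[1,[0.0,0.0,0.81],[0,0,0.0]],[1,[-0.01,0.01,0.82],[0,0,-0.001]],[1,[0.0,0.0,0.81],[0,0,0.0]],[1,[-0.01,0.0,0.82],[0,0,0.0]]]
```

View pics/w1.png

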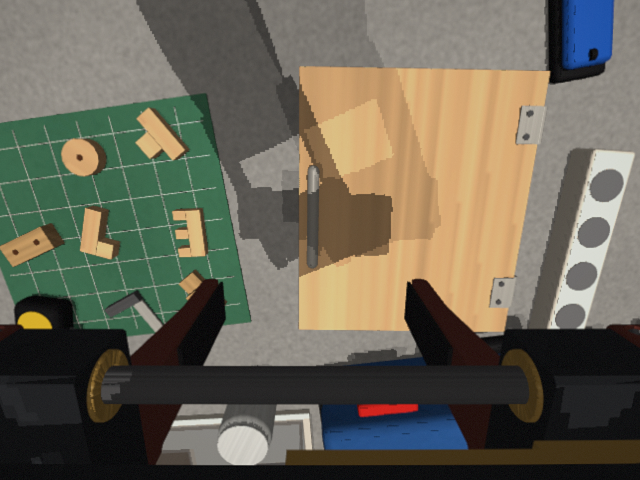

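Emit:
{"name": "apply_moves", "arguments": {
  "targets": [
    [1, [-0.01, 0.01, 0.81], [0, 0, 0]],
    [1, [-0.01, 0.01, 0.82], [0, 0, -0.001]],
    [1, [0, 0, 0.81], [0, 0, 0]],
    [1, [0, 0, 0.62], [0, 0, 0]],
    [1, [0, 0, 0.2], [0, 0, 0]],
    [-1, [0, 0, 0], [0, 0, 0]],
    [-1, [0, 0, 0], [0, 0, 0]],
    [-1, [0, 0, 0], [0, 0, 0]]
  ]
}}

```text
t: 6.38
ee_pos: [521.8, 199.3, 98.5]
orientation: [0.108, 3.138, 0.001]
ft_force: [1.0, -0.1, 0.4]
width: 61.5
grasp_force: 0.0
```

Emit:
{"name": "apply_moves", "arguments": {
  "targets": [
    [-1, [0, 0, 0], [0, 0, 0]],
    [-1, [0, 0, 0], [0, 0, 0]],
    [-1, [0, 0, 0], [0, 0, 0]],
    [-1, [0, 0, 0], [0, 0, 0]]
  ]
}}

```text
t: 6.88
ee_pos: [520.9, 199.1, 97.2]
orientation: [-0.107, -3.14, 0.0]
ft_force: [-0.4, 0.4, 0.3]
width: 21.4
grasp_force: 0.0
```

```bash
cat > b.py <<'E'
from p import *
o=ctrl.get_obs();p=np.array(o['ee_pos'])+[0,0,19]
H=np.array([536.4,422.1,75.5]);e=np.array([np.cos(np.radians(86)),np.sin(np.radians(86)),0])
u0=(p-H)@e;v0=p[2]-75.5;print(u0,v0,o['grasp_force'])
w=[]
for th in np.linspace(0,1.75,17)[1:]:
    c,s=np.cos(th),np.sin(th);u=u0*c+v0*s;v=-u0*s+v0*c
    q=p+e*(u-u0)+[0,0,v-v0-19];w.append([*q,176,-1])
plan(w)
E
python3 b.py
```

```text
-223.5802486381249 40.65542109340592 0.0
t 6.9 at [520.9 199.1  97.2] yaw 176.1 w 21.4 tilt [-0. -0. -1.]
[[-1,[0.0,0.12,-0.48],[0,0,0.001]],[-1,[0.0,0.16,-0.47],[0,0,0.0]],[-1,[0.0,0.22,-0.45],[0,0,0.0]],[-1,[0.0,0.27,-0.42],[0,0,0.0]],[-1,[0.0,0.31,-0.39],[0,0,0.0]],[-1,[0.0,0.34,-0.35],[0,0,0.0]],[-1,[0.0,0.39,-0.31],[0,0,0.0]],[-1,[0.0,0.42,-0.27],[0,0,0.0]]]
[[-1,[0.0,0.44,-0.22],[0,0,0.0]],[-1,[0.0,0.47,-0.17],[0,0,0.0]],[-1,[0.0,0.48,-0.12],[0,0,0.0]],[-1,[0.0,0.5,-0.07],[0,0,0.0]],[-1,[0.0,0.49,-0.01],[0,0,0.0]],[-1,[0.0,0.5,0.04],[0,0,0.0]],[-1,[0.0,0.48,0.1],[0,0,0.0]],[-1,[0.0,0.48,0.15],[0,0,0.0]]]
```

Emit:
{"name": "apply_moves", "arguments": {
  "targets": [
    [-1, [0, 0, 0], [0, 0, 0]],
    [-1, [0, 0, 0], [0, 0, 0]],
    [-1, [0, 0, 0], [0, 0, 0]]
  ]
}}

```text
t: 7.25
ee_pos: [521.0, 199.0, 97.2]
orientation: [0.107, 3.14, -0.0]
ft_force: [0.4, -0.0, -0.8]
width: 0.5
grasp_force: 0.0
```

Emit:
{"name": "apply_moves", "arguments": {
  "targets": [
    [-1, [0, 0.12, -0.48], [0, 0, 0]],
    [-1, [0, 0.16, -0.47], [0, 0, 0]],
    [-1, [0, 0.22, -0.45], [0, 0, 0]],
    [-1, [0, 0.27, -0.42], [0, 0, 0]],
    [-1, [0, 0.31, -0.39], [0, 0, 0]],
    [-1, [0, 0.34, -0.35], [0, 0, 0]],
    [-1, [0, 0.39, -0.31], [0, 0, 0]],
    [-1, [0, 0.42, -0.27], [0, 0, 0]]
  ]
}}

```text
t: 8.25
ee_pos: [528.6, 310.8, 254.9]
orientation: [0.108, 3.139, 0.0]
ft_force: [0.2, 0.8, 0.4]
width: 0.3
grasp_force: 0.0
```

```bash
cat > b.py <<'E'
from h import *
c=grab('wrist','w2.png');t=grab('top','t2.png');s=grab('scene','s2.png')
a=np.hstack([cv2.resize(t['px'][150:330,150:350],(400,360)),cv2.resize(s['px'][120:300,270:470],(400,360))])
cv2.imwrite('pics/c2.png',a)
E
python3 b.py
```

```text
(no output)
```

View pics/c2.png

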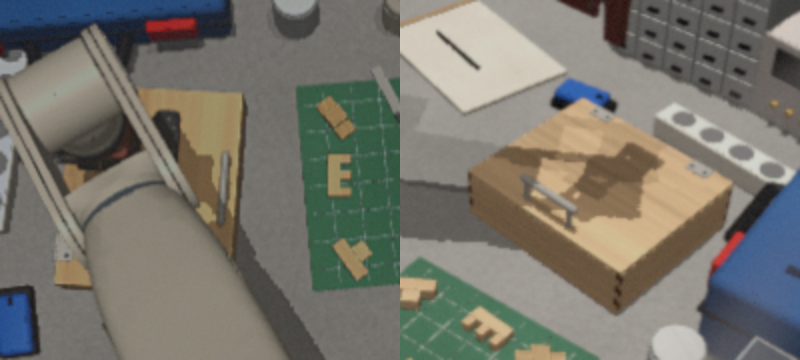

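```bash
cat > b.py <<'E'
from h import *
np.set_printoptions(suppress=True,precision=1)
t=grab('top');s=grab('scene');w=cv2.imread('pics/w1.png')
for a,b in [((262.7,227),(356.5,227)),((260.7,260),(332,210.3))]:
    print(tri(t,a,s,b))
    print('scene proj of bar ends', proj(s,tri(t,a,s,b)[0]))
for z in(100,116.5,):
    for P in((568-2,195,z),(474,201,z)): print(z,proj(t,P),proj(s,P))
cv2.imwrite('pics/c3.png',cv2.resize(np.hstack([s['px'][190:250,310:390],t['px'][210:270,220:300]]),None,fx=5,fy=5,interpolation=cv2.INTER_CUBIC))
o=ctrl.get_obs();print(o['width'],o['grasp_force'],o['ee_pos'])
E
python3 b.py
```

```text
(array([567. , 194.7, 107.6]), np.float64(0.10460044114670214))
scene proj of bar ends [356.5 227. ]
(array([477.3, 201.8, 109.1]), np.float64(2.433812740399685))
scene proj of bar ends [331.6 210.4]
100 [262.8 227.9] [356.2 228.9]
100 [260.9 261.4] [330.4 212.6]
116.5 [262.4 226.8] [356.4 224.2]
116.5 [260.5 260.5] [330.4 207.9]
0.4782723498996844 0.0 [528.1 309.5 253.4]
```

View pics/c3.png

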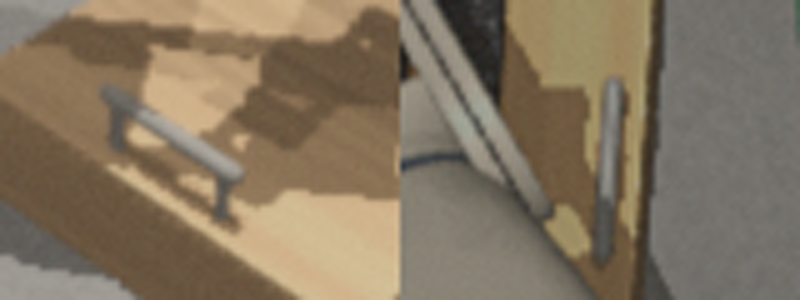

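```bash
cat > b.py <<'E'
from h import *
np.set_printoptions(suppress=True,precision=1)
H=np.array(ctrl.get_image('wrist')['hand_eye']);V=np.linalg.inv(H)
c=dict(K=np.array([[365.479,0,314.6],[0,365.479,241.4],[0,0,1]]),k1=-.01,V=V)
for P in([0,0,0],[0,44,0],[0,-44,0],[0,44,-19],[0,44,-60]):print(P,proj(c,P))
E
python3 b.py; python3 p.py '[[521,198,215,176,1],[521,198,92,176,1],[1,2]]'
```

```text
[0, 0, 0] [314.4 275.6]
[0, 44, 0] [389.7 275.6]
[0, -44, 0] [239.1 275.6]
[0, 44, -19] [396.7 288.8]
[0, 44, -60] [417.4 327.7]
t 8.6 at [528.  309.3 253.3] yaw 176.1 w 0.7 tilt [-0.001 -0.001 -1.   ]
[[1,[0.0,-0.74,0.26],[0,0,0.0]],[1,[-0.01,-0.75,0.25],[0,0,0.0]],[1,[0.0,-0.74,0.26],[0,0,0.001]],[1,[0.0,0.0,0.82],[0,0,0.0]],[1,[0.0,0.0,0.82],[0,0,0.0]],[1,[0.0,0.0,0.82],[0,0,0.0]],[1,[0,0,0],[0,0,0]],[1,[0,0,0],[0,0,0]]]
```

Emit:
{"name": "apply_moves", "arguments": {
  "targets": [
    [0.5, [0, -0.74, 0.26], [0, 0, 0]],
    [1, [-0.01, -0.75, 0.25], [0, 0, 0]],
    [1, [0, -0.74, 0.26], [0, 0, 0.001]],
    [1, [0, 0, 0], [0, 0, 0]],
    [1, [0, 0, 0.5], [0, 0, 0]],
    [1, [0, 0, 0.64], [0, 0, 0]],
    [1, [0, 0, 0.66], [0, 0, 0]],
    [1, [0, 0, 0.66], [0, 0, 0]]
  ]
}}

```text
t: 9.55
ee_pos: [521.8, 199.6, 91.9]
orientation: [0.11, 3.139, 0.001]
ft_force: [0.5, -0.3, -0.3]
width: 76.8
grasp_force: 0.0
```

```bash
cat > b.py <<'E'
from h import *
np.set_printoptions(suppress=True,precision=1)
c=grab('wrist','w3.png');o=ctrl.get_obs();print(o['ee_pos'],o['width'],o['ft_force'])
print(ctrl.pinpoint('lid_handle','wrist'))
for z in (95,109,116.5): print(z,proj(c,(566,195,z)),proj(c,(474,201,z)))
E
python3 b.py
```

```text
[519.  198.6  87.9] 81.18753479121578 [-1.  -0.7 -3.1]
[{'xy': [311.9, 288.5], 'score': 0.64}]
95 [312.  345.4] [310.8 195.1]
109 [311.8 358.9] [310.6 199.6]
116.5 [311.7 366.9] [310.4 202.3]
```

View pics/w3.png

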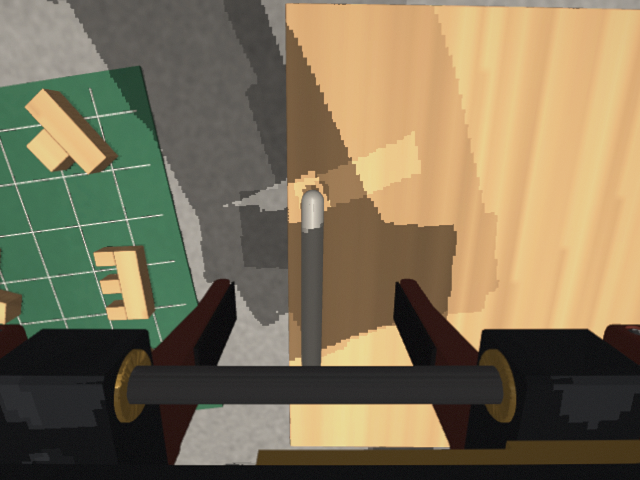

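Emit:
{"name": "apply_moves", "arguments": {
  "targets": [
    [-1, [0, 0, 0], [0, 0, 0]],
    [-1, [0, 0, 0], [0, 0, 0]],
    [-1, [0, 0, 0], [0, 0, 0]],
    [-1, [0, 0, 0], [0, 0, 0]],
    [-1, [0, 0, 0], [0, 0, 0]],
    [-1, [0, 0, 0], [0, 0, 0]],
    [-1, [0, 0, 0], [0, 0, 0]],
    [-1, [0, 0, 0], [0, 0, 0]]
  ]
}}

```text
t: 10.65
ee_pos: [521.4, 199.0, 92.6]
orientation: [-0.11, -3.14, 0.0]
ft_force: [0.5, -0.2, 0.3]
width: 11.1
grasp_force: 0.0
```

Emit:
{"name": "apply_moves", "arguments": {
  "targets": [
    [-1, [0, 0, 0], [0, 0, 0]],
    [-1, [0, 0, 0], [0, 0, 0]],
    [-1, [0, 0, 0], [0, 0, 0]]
  ]
}}

```text
t: 11.02
ee_pos: [521.4, 199.0, 92.6]
orientation: [-0.11, -3.14, 0.0]
ft_force: [-0.1, -0.0, 0.1]
width: 0.2
grasp_force: 0.0
```

```bash
cat > arc.py <<'E'
from p import *
def arc(th1,n,u0=None):
    o=ctrl.get_obs();p=np.array(o['ee_pos'])+[0,0,19]
    H=np.array([536.4,422.1,75.5]);e=np.array([np.cos(np.radians(86)),np.sin(np.radians(86)),0])
    u0=(p-H)@e;v0=max(p[2]-75.5,34);print(u0,v0,'F',o['grasp_force'],o['ft_force'])
    w=[]
    for th in np.linspace(0,th1,n+1)[1:]:
        c,s=np.cos(th),np.sin(th);u=u0*c+v0*s;v=-u0*s+v0*c
        q=p+e*(u-u0)+[0,0,v-v0-19];w.append([*q,176,-1])
    plan(w)
if __name__=='__main__': arc(float(sys.argv[1]),int(sys.argv[2]))
E
python3 arc.py 1.75 16
```

```text
-223.60213833399737 36.13531901703905 F 0.0 [-0.14811075 -0.04818224  0.10694505]
t 11.0 at [521.4 199.   92.6] yaw 176.0 w 0.2 tilt [-0. -0. -1.]
[[-1,[0.0,0.11,-0.48],[0,0,0.0]],[-1,[0.0,0.15,-0.47],[0,0,0.0]],[-1,[0.0,0.21,-0.45],[0,0,0.0]],[-1,[0.0,0.26,-0.43],[0,0,0.0]],[-1,[0.0,0.3,-0.39],[0,0,0.0]],[-1,[0.0,0.34,-0.36],[0,0,0.0]],[-1,[0.0,0.38,-0.32],[0,0,0.0]],[-1,[0.0,0.41,-0.27],[0,0,0.0]]]
[[-1,[0.0,0.44,-0.23],[0,0,0.0]],[-1,[0.0,0.46,-0.18],[0,0,0.0]],[-1,[0.0,0.48,-0.13],[0,0,0.0]],[-1,[0.0,0.49,-0.08],[0,0,0.0]],[-1,[0.0,0.49,-0.02],[0,0,0.0]],[-1,[0.0,0.5,0.04],[0,0,0.0]],[-1,[0.0,0.49,0.08],[0,0,0.0]],[-1,[0.0,0.47,0.14],[0,0,0.0]]]
```

```bash
cat > b.py <<'E'
from h import *
np.set_printoptions(suppress=True,precision=1)
c=grab('wrist');s=grab('scene')
a=cv2.resize(c['px'][150:400,200:430],(414,450));b=cv2.resize(s['px'][160:260,290:390],(380,380),interpolation=cv2.INTER_CUBIC)
o=np.zeros((450,794,3),np.uint8);o[:,:414]=a;o[:380,414:]=b;cv2.imwrite('pics/c4.png',o)
E
python3 b.py
```

```text
(no output)
```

View pics/c4.png

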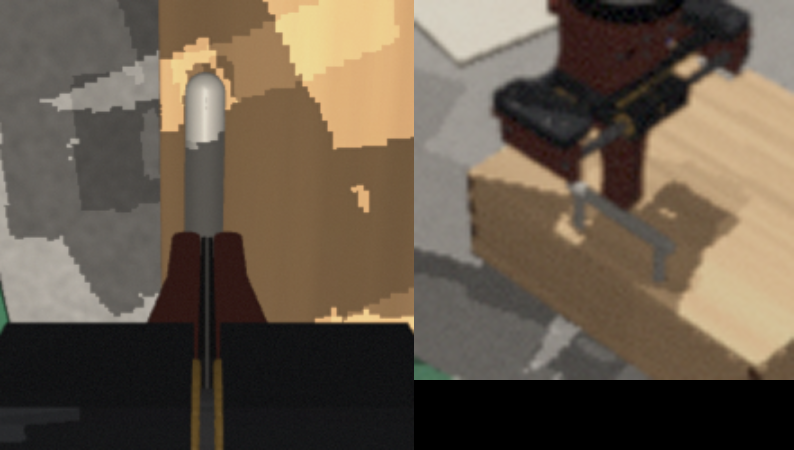

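```bash
cat > b.py <<'E'
from h import *
np.set_printoptions(suppress=True,precision=1)
c=grab('wrist');H=np.array(ctrl.get_image('wrist')['hand_eye'])
T=np.eye(4);T[:3,:3]=R.from_rotvec([-0.107,-3.14,0]).as_matrix();T[:3,3]=[519.7,197.5,260.2]
c['V']=np.linalg.inv(T@H)
for z in(81.5,60,50):
    P=[atz(c,p,z) for p in[(299,67),(549,70),(505,330),(299,330)]];print(z,P,np.linalg.norm(P[0]-P[1]),np.linalg.norm(P[0]-P[3]))
o=ctrl.get_obs();print(o['qpos'],o['ee_pos'])
E
python3 b.py
```

```text
81.5 [array([378.4, 192.4,  81.5]), array([396.5, 429.8,  81.5]), array([673.3, 409.3,  81.5]), array([656.8, 170.2,  81.5])] 238.11294866403125 279.3318546100094
60 [array([374.8, 191.8,  60. ]), array([393.9, 442.7,  60. ]), array([686.6, 421.1,  60. ]), array([669.1, 168.3,  60. ])] 251.65805516832938 295.22170748010353
50 [array([373.2, 191.5,  50. ]), array([392.8, 448.7,  50. ]), array([692.7, 426.5,  50. ]), array([674.8, 167.4,  50. ])] 257.95810470521235 302.61233672200774
[ 0.3  0.5  1.8  0.   0.8 -1.2] [521.5 199.   92.7]
```

Emit:
{"name": "apply_moves", "arguments": {
  "targets": [
    [1, [0, 0, -0.5], [0, 0, 0]],
    [1, [0, 0.02, 0], [0, 0, 0]],
    [1, [0, 0, 0], [0, 0, 0]],
    [1, [0, 0, 0], [0, 0, 0]],
    [1, [0, 0, 0], [0, 0, 0]],
    [1, [0, 0, 0.3], [0, 0, 0]],
    [1, [0, 0, 0.2], [0, 0, 0]],
    [1, [0, 0, 0.1], [0, 0, 0]]
  ]
}}

```text
t: 12.22
ee_pos: [520.8, 199.8, 86.3]
orientation: [-0.11, -3.138, 0.001]
ft_force: [0.4, -0.5, 0.6]
width: 77.3
grasp_force: 0.0
```

Emit:
{"name": "apply_moves", "arguments": {
  "targets": [
    [1, [0, 0, 0.06], [0, 0, 0]],
    [1, [0, 0, 0.06], [0, 0, 0]],
    [1, [0, 0, 0], [0, 0, 0]]
  ]
}}

```text
t: 12.6
ee_pos: [521.5, 200.0, 81.6]
orientation: [-0.11, -3.14, 0.0]
ft_force: [-0.4, -1.0, -0.7]
width: 87.8
grasp_force: 0.0
```

```bash
cat > b.py <<'E'
from h import *
np.set_printoptions(suppress=True,precision=1)
o=ctrl.get_obs();print(o['ee_pos'],o['ft_force'],o['width'])
s=grab('scene');c=grab('wrist')
a=cv2.resize(c['px'][150:400,160:480],(512,400));b=cv2.resize(s['px'][170:250,310:380],(280,320),interpolation=cv2.INTER_CUBIC)
q=np.zeros((400,792,3),np.uint8);q[:,:512]=a;q[:320,512:]=b;cv2.imwrite('pics/c5.png',q)
E
python3 b.py
```

```text
[521.5 200.   81.6] [-0.4 -1.  -0.7] 87.84457794339947
```

View pics/c5.png

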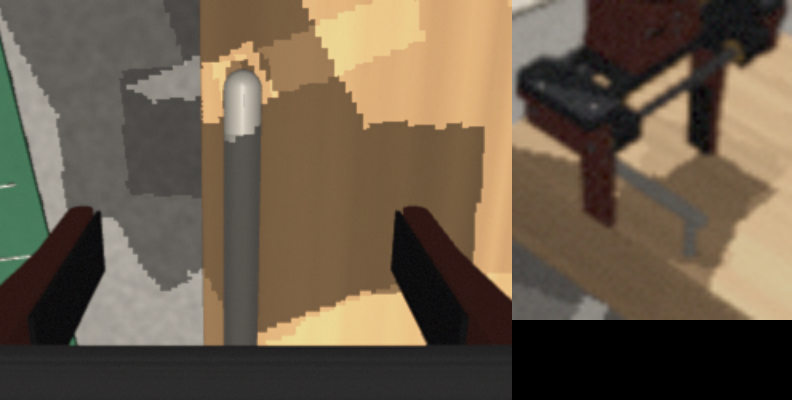

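Emit:
{"name": "apply_moves", "arguments": {
  "targets": [
    [1, [0, 0, 0.12], [0, 0, 0]],
    [1, [0, 0, 0.12], [0, 0, 0]],
    [-1, [0, 0, 0], [0, 0, 0]],
    [-1, [0, 0, 0], [0, 0, 0]],
    [-1, [0, 0, 0], [0, 0, 0]],
    [-1, [0, 0, 0], [0, 0, 0]],
    [-1, [0, 0, 0], [0, 0, 0]],
    [-1, [0, 0, 0], [0, 0, 0]]
  ]
}}

```text
t: 13.7
ee_pos: [521.5, 200.0, 69.7]
orientation: [0.11, 3.14, 0.0]
ft_force: [-0.2, 0.5, -0.0]
width: 31.3
grasp_force: 0.0
```

Emit:
{"name": "apply_moves", "arguments": {
  "targets": [
    [-1, [0, 0, 0], [0, 0, 0]],
    [-1, [0, 0, 0], [0, 0, 0]],
    [-1, [0, 0, 0], [0, 0, 0]],
    [-1, [0, 0, 0], [0, 0, 0]]
  ]
}}

```text
t: 14.2
ee_pos: [521.3, 198.0, 69.6]
orientation: [-0.109, -3.139, 0.005]
ft_force: [0.9, -9.4, 1.9]
width: 10.1
grasp_force: 30.0
```

```bash
cat > b.py <<'E'
from h import *
np.set_printoptions(suppress=True,precision=1)
o=ctrl.get_obs();print(o['ee_pos'],o['ft_force'],o['width'],o['grasp_force'])
s=grab('scene','s6.png')
for z in(80,95,110,125):print(z,proj(s,(521.5,150,z)))
E
python3 b.py; python3 arc.py 1.75 16
```

```text
[521.3 198.   69.6] [ 0.9 -9.4  1.9] 10.09373770675688 29.96923327445984
80 [331.8 236. ]
95 [331.8 231.9]
110 [331.8 227.7]
125 [331.8 223.4]
-224.60215639763655 34 F 29.969296753406525 [ 0.52660099 -9.81371449  1.90943666]
t 14.2 at [521.3 198.   69.6] yaw 176.0 w 10.4 tilt [-0.001 -0.003 -1.   ]
[[-1,[0.0,0.1,-0.49],[0,0,0.0]],[-1,[0.0,0.15,-0.47],[0,0,0.0]],[-1,[0.0,0.21,-0.45],[0,0,0.0]],[-1,[0.0,0.25,-0.43],[0,0,0.0]],[-1,[0.0,0.3,-0.4],[0,0,0.0]],[-1,[0.0,0.34,-0.36],[0,0,0.0]],[-1,[0.0,0.37,-0.32],[0,0,0.0]],[-1,[0.0,0.41,-0.28],[0,0,0.0]]]
[[-1,[0.0,0.44,-0.24],[0,0,0.0]],[-1,[0.0,0.46,-0.18],[0,0,0.0]],[-1,[0.0,0.48,-0.14],[0,0,0.0]],[-1,[0.0,0.49,-0.08],[0,0,0.0]],[-1,[0.0,0.5,-0.02],[0,0,0.0]],[-1,[0.0,0.49,0.02],[0,0,0.0]],[-1,[0.0,0.49,0.09],[0,0,0.0]],[-1,[0.0,0.48,0.13],[0,0,0.0]]]
```

```bash
sed -i 's/v0=max(p\[2\]-75.5,34)/v0=41/' arc.py; python3 arc.py 1.72 16
```

```text
-224.60215639763655 41 F 29.969296753406525 [ 0.52660099 -9.81371449  1.90943666]
t 14.2 at [521.3 198.   69.6] yaw 176.0 w 10.4 tilt [-0.001 -0.003 -1.   ]
[[-1,[0.0,0.11,-0.48],[0,0,0.0]],[-1,[0.0,0.17,-0.46],[0,0,0.0]],[-1,[0.0,0.21,-0.44],[0,0,0.0]],[-1,[0.0,0.26,-0.42],[0,0,0.0]],[-1,[0.0,0.3,-0.38],[0,0,0.0]],[-1,[0.0,0.35,-0.36],[0,0,0.0]],[-1,[0.0,0.37,-0.31],[0,0,0.0]],[-1,[0.0,0.41,-0.27],[0,0,0.0]]]
[[-1,[0.0,0.44,-0.22],[0,0,0.0]],[-1,[0.0,0.46,-0.18],[0,0,0.0]],[-1,[0.0,0.47,-0.13],[0,0,0.0]],[-1,[0.0,0.49,-0.07],[0,0,0.0]],[-1,[0.0,0.49,-0.03],[0,0,0.0]],[-1,[0.0,0.48,0.03],[0,0,0.0]],[-1,[0.0,0.49,0.09],[0,0,0.0]],[-1,[0.0,0.47,0.13],[0,0,0.0]]]
```

Emit:
{"name": "apply_moves", "arguments": {
  "targets": [
    [-1, [0, 0.11, -0.48], [0, 0, 0]],
    [-1, [0, 0.17, -0.46], [0, 0, 0]],
    [-1, [0, 0.21, -0.44], [0, 0, 0]],
    [-1, [0, 0.26, -0.42], [0, 0, 0]]
  ]
}}

```text
t: 14.75
ee_pos: [524.3, 234.4, 160.3]
orientation: [-0.11, -3.14, 0.008]
ft_force: [3.0, -9.2, 0.5]
width: 10.3
grasp_force: 30.0
```

Emit:
{"name": "apply_moves", "arguments": {
  "targets": [
    [-1, [0, 0.3, -0.38], [0, 0, 0]],
    [-1, [0, 0.35, -0.36], [0, 0, 0]],
    [-1, [0, 0.37, -0.31], [0, 0, 0]],
    [-1, [0, 0.41, -0.27], [0, 0, 0]]
  ]
}}

```text
t: 15.25
ee_pos: [530.2, 305.5, 228.3]
orientation: [0.111, 3.137, -0.008]
ft_force: [1.2, -11.7, 7.7]
width: 10.2
grasp_force: 30.0
```

Emit:
{"name": "apply_moves", "arguments": {
  "targets": [
    [-1, [0, 0.44, -0.22], [0, 0, 0]],
    [-1, [0, 0.46, -0.18], [0, 0, 0]],
    [-1, [0, 0.47, -0.13], [0, 0, 0]],
    [-1, [0, 0.49, -0.07], [0, 0, 0]]
  ]
}}

```text
t: 15.75
ee_pos: [537.8, 401.2, 257.8]
orientation: [0.111, 3.135, -0.001]
ft_force: [5.8, -5.2, 6.0]
width: 10.4
grasp_force: 30.0
```

Emit:
{"name": "apply_moves", "arguments": {
  "targets": [
    [-1, [0, 0.49, -0.03], [0, 0, 0]],
    [-1, [0, 0.48, 0.03], [0, 0, 0]],
    [-1, [0, 0.49, 0.09], [0, 0, 0]],
    [-1, [0, 0.47, 0.13], [0, 0, 0]],
    [-1, [0, 0, 0], [0, 0, 0]]
  ]
}}

```text
t: 16.38
ee_pos: [542.7, 499.4, 244.3]
orientation: [0.108, 3.139, 0.002]
ft_force: [1.7, 3.2, -0.2]
width: 10.2
grasp_force: 30.0
```

Emit:
{"name": "apply_moves", "arguments": {
  "targets": [
    [-0.41, [0, 0, 0], [0, 0, 0]],
    [-0.41, [0, 0, 0], [0, 0, 0]],
    [-0.41, [0, 0, 0], [0, 0, 0]],
    [-0.41, [0, 0, -0.6], [0, 0, 0]],
    [-0.41, [0, 0, -0.8], [0, 0, 0]],
    [1, [0, 0, -0.8], [0, 0, 0]],
    [1, [0, -0.9, 0], [0, 0, 0]],
    [1, [0.3, -0.9, 0], [0, 0, 0]]
  ]
}}

```text
t: 17.38
ee_pos: [521.3, 407.7, 354.9]
orientation: [0.11, 3.139, 0.0]
ft_force: [0.2, -0.4, 0.8]
width: 52.4
grasp_force: 0.0
```

Emit:
{"name": "apply_moves", "arguments": {
  "targets": [
    [1, [0.3, -0.9, 0], [0, 0, 0]],
    [1, [0.3, -0.9, 0], [0, 0, 0]],
    [1, [0, -0.4, 0], [0, 0, 0]],
    [1, [0, 0, 0], [0, 0, 0]]
  ]
}}

```text
t: 17.88
ee_pos: [484.0, 300.8, 355.3]
orientation: [0.113, 3.139, 0.001]
ft_force: [-0.0, -0.5, 0.3]
width: 87.4
grasp_force: 0.0
```

```bash
cat > b.py <<'E'
from h import *
np.set_printoptions(suppress=True,precision=1)
c=grab('wrist','w7.png');o=ctrl.get_obs();print(o['t'],o['ee_pos'],o['width'])
for n in('stub','scrap'):
  for m in ctrl.masks_of(n,'wrist')[:5]:
    z=26 if n=='stub' else 24
    r=cv2.minAreaRect(outline(c,m['region'],z));print(n,round(m['score'],2),np.round(m['bbox']),np.round(r[0],1),np.round(r[1],1),round(r[2],1))
print(ctrl.pinpoint('stub','wrist'))
E
python3 b.py
```

```text
17.925 [484.3 301.7 355.1] 87.59667103462412
stub 0.8 [269. 148. 302. 186.] [445.8 263.3] [19.8 59.7] 54.3
stub 0.71 [265. 197. 304. 226.] [517.6 252.5] [36.3 56.5] 40.2
stub 0.49 [  5. 294.  61. 332.] [ 644.1 -167.3] [85.8 57.5] 83.9
scrap 0.83 [321. 155. 355. 188.] [457.3 335.3] [46.  46.7] 86.2
scrap 0.82 [322. 198. 360. 238.] [529.8 334.5] [40.  51.8] 37.0
scrap 0.68 [266. 196. 305. 228.] [518.1 252.2] [35.4 57.2] 37.8
scrap 0.63 [317. 252. 358. 283.] [605. 327.] [28.9 64.3] 36.8
[{'xy': [284.6, 164.9], 'score': 0.92}, {'xy': [287.1, 212.9], 'score': 0.55}]
```

View pics/w7.png

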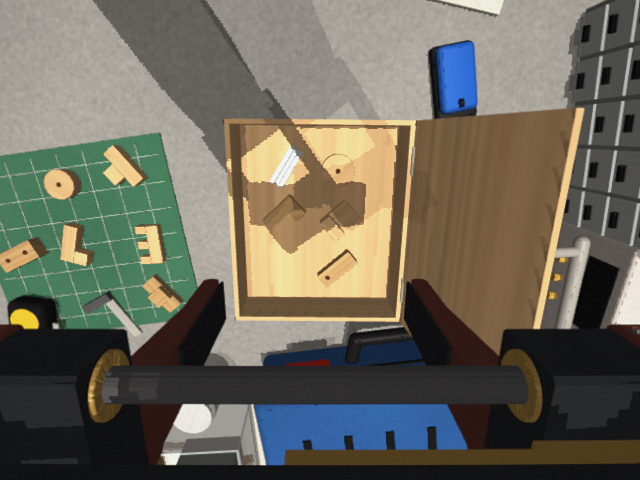

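```bash
python3 p.py '[[446,263,100,144.3,1],[446,263,30,144.3,1],[446,263,-5,144.3,1,18],[1,1]]'
```

```text
t 18.1 at [484.  302.5 354.4] yaw 176.0 w 87.6 tilt [-0.  0. -1.]
[[1,[0.12,-0.14,0.85],[0,0,0.059]],[1,[0.1,-0.15,0.85],[0,0,0.059]],[1,[0.09,-0.16,0.84],[0,0,0.058]],[1,[0.08,-0.17,0.85],[0,0,0.059]],[1,[0.05,-0.17,0.85],[0,0,0.059]],[1,[0.05,-0.18,0.85],[0,0,0.059]],[1,[0.0,0.0,0.7],[0,0,0.0]],[1,[0.0,0.0,0.7],[0,0,0.0]]]
[[1,[0.0,0.0,0.35],[0,0,0.0]],[1,[0.0,0.0,0.35],[0,0,0.0]],[1,[0,0,0],[0,0,0]]]
```

Emit:
{"name": "apply_moves", "arguments": {
  "targets": [
    [1, [0.12, -0.14, 0.85], [0, 0, 0.059]],
    [1, [0.1, -0.15, 0.85], [0, 0, 0.059]],
    [1, [0.09, -0.16, 0.84], [0, 0, 0.058]],
    [1, [0.08, -0.17, 0.85], [0, 0, 0.059]],
    [1, [0.05, -0.17, 0.85], [0, 0, 0.059]],
    [1, [0.05, -0.18, 0.85], [0, 0, 0.059]],
    [1, [0, 0, 0.7], [0, 0, 0]],
    [1, [0, 0, 0.7], [0, 0, 0]]
  ]
}}

```text
t: 19.08
ee_pos: [445.5, 262.8, 28.5]
orientation: [-0.964, -2.99, 0.0]
ft_force: [0.1, 0.3, -0.6]
width: 87.5
grasp_force: 0.0
```

Emit:
{"name": "apply_moves", "arguments": {
  "targets": [
    [1, [0, 0, 0.35], [0, 0, 0]],
    [1, [0, 0, 0.35], [0, 0, 0]],
    [1, [0, 0, 0], [0, 0, 0]]
  ]
}}

```text
t: 19.45
ee_pos: [444.9, 261.9, -5.6]
orientation: [-0.964, -2.989, 0.002]
ft_force: [-0.6, -0.4, 0.3]
width: 87.8
grasp_force: 0.0
```

```bash
cat > b.py <<'E'
from h import *
np.set_printoptions(suppress=True,precision=1)
c=grab('wrist','w8.png');o=ctrl.get_obs();print(o['t'],o['ee_pos'],o['ft_force'])
print(ctrl.pinpoint('stub','wrist'))
for m in ctrl.masks_of('stub','wrist')[:2]:
    r=cv2.minAreaRect(outline(c,m['region'],26));print(round(m['score'],2),np.round(m['bbox']),np.round(r[0],1),np.round(r[1],1),round(r[2],1))
E
python3 b.py
```

```text
19.5 [445.4 262.1  -4.8] [ 0.4 -0.4 -0.2]
[{'xy': [317.1, 284.9], 'score': 0.56}]
0.88 [299. 233. 342. 351.] [444.1 264.5] [19.7 64.7] 53.6
```

View pics/w8.png

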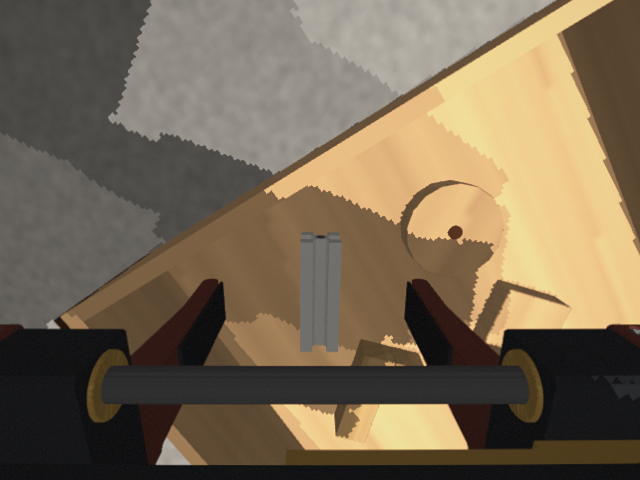

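Emit:
{"name": "apply_moves", "arguments": {
  "targets": [
    [0.14, [0.02, 0.03, 0], [0, 0, 0]],
    [0.14, [0, 0, 0], [0, 0, 0]],
    [0.14, [0, 0, 0], [0, 0, 0]],
    [0.14, [0, 0, 0.1], [0, 0, 0]],
    [0.14, [0, 0, 0.1], [0, 0, 0]],
    [0.14, [0, 0, 0.1], [0, 0, 0]],
    [0.14, [0, 0, 0], [0, 0, 0]]
  ]
}}

```text
t: 20.48
ee_pos: [444.9, 263.4, -20.5]
orientation: [-0.965, -2.989, 0.001]
ft_force: [0.2, -0.9, 1.0]
width: 49.9
grasp_force: 0.0
```

Emit:
{"name": "apply_moves", "arguments": {
  "targets": [
    [-1, [0, 0, 0], [0, 0, 0]],
    [-1, [0, 0, 0], [0, 0, 0]],
    [-1, [0, 0, 0], [0, 0, 0]],
    [-1, [0, 0, 0], [0, 0, 0]],
    [-1, [0, 0, 0], [0, 0, 0]]
  ]
}}

```text
t: 21.1
ee_pos: [445.5, 263.8, -19.7]
orientation: [0.965, 2.989, 0.0]
ft_force: [0.6, 0.4, 1.0]
width: 19.7
grasp_force: 30.0
```

```bash
cat > b.py <<'E'
from p import *
np.set_printoptions(suppress=True,precision=1)
o=ctrl.get_obs();print(o['grasp_force'],o['ft_force'])
plan([[445,263,140,144.3,-1,35],[-1,1]])
c=grab('top')
for m in ctrl.masks_of('stock_tray','top')[:1]:
    k=outline(c,m['region'],0)
    r=cv2.minAreaRect(outline(c,m['region'],40));print(r)
cv2.imwrite('pics/c9.png',cv2.resize(c['px'][165:245,410:500],None,fx=6,fy=6,interpolation=cv2.INTER_CUBIC))
E
python3 b.py
```

```text
30.00018060207367 [0.6 0.4 1. ]
t 21.1 at [445.5 263.8 -19.7] yaw 144.2 w 19.7 tilt [ 0.  0. -1.]
[[-1,[0.0,0.0,-0.64],[0,0,0.0]],[-1,[0.0,-0.01,-0.64],[0,0,0.0]],[-1,[0.0,0.0,-0.64],[0,0,-0.001]],[-1,[0.0,0.0,-0.63],[0,0,0.0]],[-1,[0.0,-0.01,-0.64],[0,0,0.0]],[-1,[0,0,0],[0,0,0]]]
((632.9862060546875, -341.494873046875), (137.332275390625, 159.01466369628906), 5.8828606605529785)
```

View pics/c9.png

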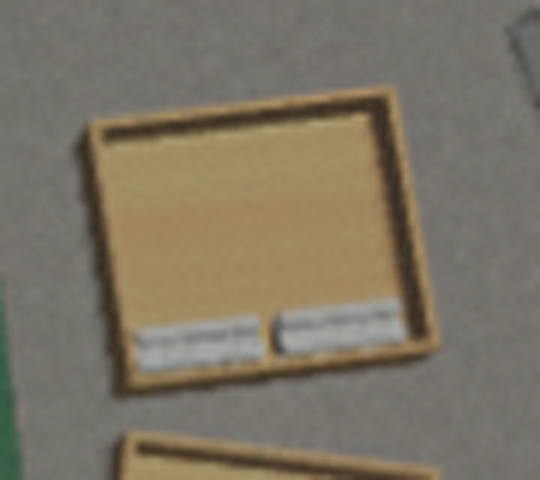

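```bash
python3 p.py '[[445,263,140,144.3,-1,40],[649,-340,120,95.5,-1,44],[649,-340,0,95.5,-1,40],[649,-340,-19,95.5,-1,10],[-1,1]]'
```

```text
t 21.2 at [445.5 263.8 -19.7] yaw 144.2 w 19.3 tilt [ 0.  0. -1.]
[[-1,[0.0,0.0,-0.8],[0,0,0.0]],[-1,[0.0,-0.01,-0.8],[0,0,0.0]],[-1,[0.0,0.0,-0.8],[0,0,-0.001]],[-1,[0.0,-0.01,-0.79],[0,0,0.0]],[-1,[-0.69,-0.49,0.03],[0,0,0.036]],[-1,[-0.72,-0.46,0.02],[0,0,0.036]],[-1,[-0.74,-0.41,0.03],[0,0,0.036]],[-1,[-0.76,-0.37,0.03],[0,0,0.037]]]
[[-1,[-0.79,-0.33,0.02],[0,0,0.036]],[-1,[-0.8,-0.28,0.03],[0,0,0.036]],[-1,[-0.81,-0.23,0.02],[0,0,0.036]],[-1,[-0.83,-0.19,0.03],[0,0,0.036]],[-1,[-0.84,-0.14,0.03],[0,0,0.036]],[-1,[-0.84,-0.1,0.02],[0,0,0.037]],[-1,[-0.85,-0.04,0.03],[0,0,0.036]],[-1,[-0.85,0.0,0.03],[0,0,0.036]]]
[[-1,[-0.84,0.05,0.02],[0,0,0.036]],[-1,[-0.85,0.1,0.03],[0,0,0.036]],[-1,[-0.83,0.15,0.03],[0,0,0.036]],[-1,[0.0,0.0,0.8],[0,0,0.0]],[-1,[0.0,0.0,0.8],[0,0,0.0]],[-1,[0.0,0.0,0.8],[0,0,0.0]],[-1,[0.0,0.0,0.19],[0,0,0.0]],[-1,[0.0,0.0,0.19],[0,0,0.0]]]
[[-1,[0,0,0],[0,0,0]]]
```

Emit:
{"name": "apply_moves", "arguments": {
  "targets": [
    [-1, [0, 0, -0.8], [0, 0, 0]],
    [-1, [0, -0.01, -0.8], [0, 0, 0]],
    [-1, [0, 0, -0.8], [0, 0, -0.001]],
    [-1, [0, -0.01, -0.79], [0, 0, 0]],
    [-1, [-0.69, -0.49, 0.03], [0, 0, 0.036]],
    [-1, [-0.72, -0.46, 0.02], [0, 0, 0.036]],
    [-1, [-0.74, -0.41, 0.03], [0, 0, 0.036]],
    [-1, [-0.76, -0.37, 0.03], [0, 0, 0.037]]
  ]
}}

```text
t: 22.2
ee_pos: [499.3, 101.0, 134.1]
orientation: [-1.299, -2.86, 0.0]
ft_force: [0.6, 0.0, -0.9]
width: 19.8
grasp_force: 30.0
```

Emit:
{"name": "apply_moves", "arguments": {
  "targets": [
    [-1, [-0.79, -0.33, 0.02], [0, 0, 0.036]],
    [-1, [-0.8, -0.28, 0.03], [0, 0, 0.036]],
    [-1, [-0.81, -0.23, 0.02], [0, 0, 0.036]],
    [-1, [-0.83, -0.19, 0.03], [0, 0, 0.036]],
    [-1, [-0.84, -0.14, 0.03], [0, 0, 0.036]],
    [-1, [-0.84, -0.1, 0.02], [0, 0, 0.037]],
    [-1, [-0.85, -0.04, 0.03], [0, 0, 0.036]],
    [-1, [-0.85, 0, 0.03], [0, 0, 0.036]]
  ]
}}

```text
t: 23.2
ee_pos: [608.1, -220.9, 123.3]
orientation: [-1.909, -2.494, 0.0]
ft_force: [0.2, -0.1, -0.3]
width: 19.8
grasp_force: 30.0
```

Emit:
{"name": "apply_moves", "arguments": {
  "targets": [
    [-1, [-0.84, 0.05, 0.02], [0, 0, 0.036]],
    [-1, [-0.85, 0.1, 0.03], [0, 0, 0.036]],
    [-1, [-0.83, 0.15, 0.03], [0, 0, 0.036]],
    [-1, [0, 0, 0], [0, 0, 0]],
    [-1, [0, 0, 0.8], [0, 0, 0]]
  ]
}}

```text
t: 23.82
ee_pos: [651.0, -340.8, 82.2]
orientation: [2.108, 2.322, 0.003]
ft_force: [0.1, 0.4, -1.1]
width: 19.3
grasp_force: 30.0
```

```bash
python3 p.py '[[649,-340,0,95.5,-1,25],[649,-340,-19,95.5,-1,10],[-1,1],[-0.1,4],[-0.1,1],[649,-340,130,95.5,-0.1,45],[560,-40,240,95.5,1,46],[1,1]]'
```

```text
t 23.8 at [ 651.  -340.8   82.2] yaw 95.5 w 19.3 tilt [ 0.005 -0.003 -1.   ]
[[-1,[0.01,-0.01,0.41],[0,0,0.0]],[-1,[0.0,-0.01,0.41],[0,0,0.0]],[-1,[0.01,-0.01,0.41],[0,0,0.0]],[-1,[0.0,-0.01,0.41],[0,0,0.0]],[-1,[0.0,0.0,0.19],[0,0,0.0]],[-1,[0.0,0.0,0.19],[0,0,0.0]],[-1,[0,0,0],[0,0,0]],[-0.1,[0,0,0],[0,0,0]]]
[[-0.1,[0,0,0],[0,0,0]],[-0.1,[0,0,0],[0,0,0]],[-0.1,[0,0,0],[0,0,0]],[-0.1,[0,0,0],[0,0,0]],[-0.1,[0.0,0.0,-0.74],[0,0,0.0]],[-0.1,[0.0,0.0,-0.75],[0,0,0.0]],[-0.1,[0.0,0.0,-0.74],[0,0,0.0]],[-0.1,[0.0,0.0,-0.75],[0,0,0.0]]]
[[1,[0.77,-0.15,-0.27],[0,0,0.0]],[1,[0.77,-0.15,-0.28],[0,0,0.0]],[1,[0.76,-0.15,-0.27],[0,0,0.0]],[1,[0.77,-0.15,-0.28],[0,0,0.0]],[1,[0.77,-0.14,-0.27],[0,0,0.0]],[1,[0.77,-0.15,-0.28],[0,0,0.0]],[1,[0.77,-0.15,-0.27],[0,0,0.0]],[1,[0.76,-0.15,-0.28],[0,0,0.0]]]
[[1,[0,0,0],[0,0,0]]]
```

Emit:
{"name": "apply_moves", "arguments": {
  "targets": [
    [-1, [0, 0, 0.41], [0, 0, 0]],
    [-1, [0, 0, 0.41], [0, 0, 0]],
    [-1, [0, 0, 0.41], [0, 0, 0]],
    [-1, [0, 0, 0.41], [0, 0, 0]],
    [-1, [0, 0, 0.17], [0, 0, 0]],
    [-1, [0, 0, 0.17], [0, 0, 0]],
    [-1, [0, 0, 0], [0, 0, 0]],
    [-0.1, [0, 0, 0], [0, 0, 0]]
  ]
}}

```text
t: 24.82
ee_pos: [649.5, -340.2, -18.6]
orientation: [2.111, 2.325, 0.0]
ft_force: [-0.1, -0.7, 0.3]
width: 26.4
grasp_force: 0.0
```

Emit:
{"name": "apply_moves", "arguments": {
  "targets": [
    [-0.1, [0, 0, 0], [0, 0, 0]],
    [-0.1, [0, 0, 0], [0, 0, 0]],
    [-0.1, [0, 0, 0], [0, 0, 0]],
    [-0.1, [0, 0, 0], [0, 0, 0]],
    [-0.1, [0, 0, -0.74], [0, 0, 0]],
    [-0.1, [0, 0, -0.75], [0, 0, 0]],
    [-0.1, [0, 0, -0.74], [0, 0, 0]],
    [-0.1, [0, 0, -0.75], [0, 0, 0]]
  ]
}}

```text
t: 25.82
ee_pos: [648.9, -339.7, 130.8]
orientation: [-2.112, -2.326, 0.0]
ft_force: [0.1, 1.5, -0.5]
width: 39.6
grasp_force: 0.0
```

Emit:
{"name": "apply_moves", "arguments": {
  "targets": [
    [1, [0.77, -0.15, -0.27], [0, 0, 0]],
    [1, [0.77, -0.15, -0.28], [0, 0, 0]],
    [1, [0.76, -0.15, -0.27], [0, 0, 0]],
    [1, [0.77, -0.15, -0.28], [0, 0, 0]],
    [1, [0.77, -0.14, -0.27], [0, 0, 0]],
    [1, [0.77, -0.15, -0.28], [0, 0, 0]],
    [1, [0.77, -0.15, -0.27], [0, 0, 0]],
    [1, [0.76, -0.15, -0.28], [0, 0, 0]]
  ]
}}

```text
t: 26.82
ee_pos: [559.7, -38.8, 240.2]
orientation: [2.112, 2.326, 0.0]
ft_force: [0.5, -0.5, -0.4]
width: 87.7
grasp_force: 0.0
```

```bash
cat > look.py <<'E'
from p import *
np.set_printoptions(suppress=True,precision=1)
Hh=dict(off_plug=18,off_tee=18,off_ell=18,off_end=22,off_comb=15,off_tongue=13,stub=24,off_lap=13,tape=36,trysquare=12)
def look(names,cam='wrist',save=None):
    c=grab(cam,save);o=ctrl.get_obs();print('t',round(o['t'],1),np.round(o['ee_pos'],1),'F',np.round(o['ft_force'],1),o['width'])
    for n in names:
        for m in ctrl.masks_of(n,cam)[:2]:
            k=outline(c,m['region'],Hh[n]+3 if n!='stub' else 24);r=cv2.minAreaRect(k)
            M=cv2.moments(k);cen=(M['m10']/M['m00'],M['m01']/M['m00'])
            w,h=r[1];a=r[2] if w>h else r[2]+90
            print(n,round(m['score'],2),'bbox',np.round(m['bbox']),'rect',np.round(r[0],1),'cen',np.round(cen,1),'LxW',np.round(sorted(r[1])[::-1],1),'long',round(a%180,1))
        q=ctrl.pinpoint(n,cam)
        if q: print('   origin',np.round(q[0]['score'],2),atz(c,q[0]['xy'],3)[:2])
if __name__=='__main__': look(sys.argv[2:],'wrist',sys.argv[1])
E
python3 look.py w10.png off_plug off_tee off_ell off_end off_comb off_tongue off_lap stub tape trysquare
```

```text
t 26.9 [559.2 -35.5 242. ] F [-0.4  2.5  0.9] 87.83878971313464
off_plug 0.93 bbox [198. 203. 240. 244.] rect [449. -70.] cen [449.6 -70.4] LxW [47.3 40.7] long 49.7
   origin 0.67 [448.8 -73.8]
off_tee 0.95 bbox [179. 112. 234. 167.] rect [436.   20.1] cen [433.6  23.3] LxW [62.3 41.9] long 35.0
off_tee 0.29 bbox [172. 354. 278. 467.] rect [ 459.7 -381.1] cen [ 460.3 -379.2] LxW [155.8 105.7] long 4.5
   origin 0.66 [436.8  20.4]
off_ell 0.89 bbox [272. 220. 327. 254.] rect [542.1 -70.8] cen [544.2 -76.5] LxW [57.9 42.4] long 159.6
off_ell 0.69 bbox [202. 204. 238. 245.] rect [449.6 -70.6] cen [449.4 -70.6] LxW [45.5 42.3] long 48.3
   origin 0.75 [539.3 -72.2]
off_end 0.85 bbox [282. 273. 317. 330.] rect [ 551.  -160.1] cen [ 551. -160.] LxW [71.5 32.3] long 110.9
   origin 0.71 [ 547.7 -165.6]
off_comb 0.88 bbox [287. 113. 344. 151.] rect [549.6  40. ] cen [549.4  42.4] LxW [59.8 33.4] long 179.2
off_comb 0.25 bbox [474. 213. 609. 298.] rect [840.5 -78.8] cen [834.3 -75.8] LxW [188.2  68.2] long 160.5
   origin 0.6 [548.5  42. ]
off_tongue 0.89 bbox [361. 113. 418. 158.] rect [633.9  42.6] cen [633.8  42.9] LxW [62.2 28.7] long 36.0
   origin 0.66 [635.   43.2]
stub 0.89 bbox [347. 406. 366. 441.] rect [ 646.  -339.7] cen [ 646.  -338.9] LxW [61.5 22.1] long 95.7
stub 0.33 bbox [171. 351. 278. 466.] rect [ 459.6 -371.1] cen [ 460.7 -376.4] LxW [134.2 123.7] long 171.3
   origin 0.9 [ 642.6 -344.7]
tape 0.77 bbox [352. 284. 405. 346.] rect [ 651.1 -160.7] cen [ 649.7 -163.7] LxW [73.6 63.2] long 79.3
   origin 0.73 [ 654.7 -171.7]
trysquare 0.92 bbox [371. 189. 443. 251.] rect [673.6 -51.1] cen [658.8 -46.4] LxW [86.9 52.6] long 25.6
   origin 0.62 [636.5 -65.7]
```

View pics/w10.png

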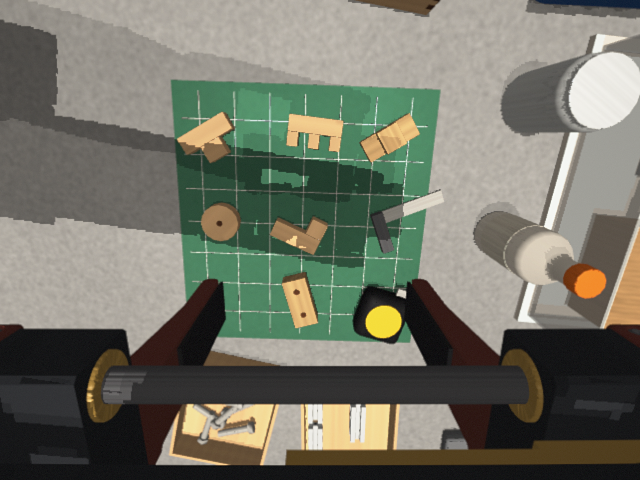

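```bash
python3 p.py '[[552,-163,70,110.9,1,44],[1,2]]'
```

```text
t 27.9 at [560.2 -40.  239.7] yaw 95.5 w 87.9 tilt [ 0.  0. -1.]
[[1,[-0.49,-0.08,0.68],[0,0,-0.034]],[1,[-0.48,-0.11,0.68],[0,0,-0.034]],[1,[-0.47,-0.13,0.68],[0,0,-0.034]],[1,[-0.47,-0.15,0.68],[0,0,-0.035]],[1,[-0.46,-0.19,0.67],[0,0,-0.034]],[1,[0,0,0],[0,0,0]],[1,[0,0,0],[0,0,0]]]
```

Emit:
{"name": "apply_moves", "arguments": {
  "targets": [
    [1, [-0.49, -0.08, 0.68], [0, 0, -0.034]],
    [1, [-0.48, -0.11, 0.68], [0, 0, -0.034]],
    [1, [-0.47, -0.13, 0.68], [0, 0, -0.034]],
    [1, [-0.47, -0.15, 0.68], [0, 0, -0.035]],
    [1, [-0.46, -0.19, 0.67], [0, 0, -0.034]],
    [1, [0, 0, 0], [0, 0, 0]],
    [1, [0, 0, 0], [0, 0, 0]]
  ]
}}

```text
t: 28.75
ee_pos: [552.4, -162.9, 70.9]
orientation: [1.782, 2.586, 0.001]
ft_force: [1.2, -0.1, 0.5]
width: 87.6
grasp_force: 0.0
```

```bash
python3 look.py w11.png off_end off_ell
```

```text
t 28.8 [ 552.9 -162.7   71.4] F [-1.   0.2  0.6] 87.63441975158295
off_end 0.92 bbox [293. 200. 334. 294.] rect [ 550.5 -162.7] cen [ 550.3 -162.8] LxW [67.8 30.5] long 109.9
off_end 0.52 bbox [387. 254. 502. 338.] rect [ 654.5 -168. ] cen [ 656.1 -159. ] LxW [77.  66.2] long 3.6
   origin 0.96 [ 552.9 -167.1]
off_ell 0.58 bbox [298.  89. 404. 170.] rect [541.1 -72.3] cen [544.1 -78.6] LxW [58.3 40.4] long 159.7
   origin 0.73 [540.4 -71.4]
```

```bash
cat > cyc.py <<'E'
# cyc.py gx gy yaw openW objW zg dropx dropy nextx nexty nextyaw
from p import *
gx,gy,ya,W,ow,zg,dx,dy,nx,ny,nya=map(float,sys.argv[1:12])
j=round(W/44-1,2);jr=round(min(1,(ow+26)/44-1),2);nc=int(np.ceil((W-ow)/10))+3
nc=max(nc,4)
plan([[gx,gy,30,ya,j,40],[gx,gy,zg,ya,j,20],[j,1],[-1,nc],[gx,gy,75,ya,-1,40],[dx,dy,95,ya,-1,47],[dx,dy,5,ya,-1,40],[jr,5],[dx,dy,95,ya,jr,46],[nx,ny,70,nya,1,47],[1,2]])
E
python3 cyc.py 551.5 -165 110 60 30 -25 590 240 541 -75 159.7
```

```text
t 29.0 at [ 552.7 -162.7   71.4] yaw 111.0 w 88.2 tilt [ 0.002 -0.001 -1.   ]
[[0.36,[-0.02,-0.02,0.41],[0,0,0.005]],[0.36,[-0.02,-0.02,0.42],[0,0,0.006]],[0.36,[0.0,0.0,0.37],[0,0,0.0]],[0.36,[0.0,0.0,0.36],[0,0,0.0]],[0.36,[0.0,0.0,0.37],[0,0,0.0]],[0.36,[0,0,0],[0,0,0]],[-1,[0,0,0],[0,0,0]],[-1,[0,0,0],[0,0,0]]]
[[-1,[0,0,0],[0,0,0]],[-1,[0,0,0],[0,0,0]],[-1,[0,0,0],[0,0,0]],[-1,[0,0,0],[0,0,0]],[-1,[0.0,0.0,-0.67],[0,0,0.0]],[-1,[0.0,0.0,-0.67],[0,0,0.0]],[-1,[0.0,0.0,-0.66],[0,0,0.0]],[-1,[0.82,0.39,-0.04],[0,0,0.0]]]
[[-1,[0.81,0.39,-0.05],[0,0,0.0]],[-1,[0.82,0.38,-0.04],[0,0,0.0]],[-1,[0.82,0.39,-0.05],[0,0,0.0]],[-1,[0.82,0.39,-0.04],[0,0,0.0]],[-1,[0.81,0.39,-0.05],[0,0,0.0]],[-1,[0.82,0.39,-0.04],[0,0,0.0]],[-1,[0.82,0.38,-0.05],[0,0,0.0]],[-1,[0.81,0.39,-0.04],[0,0,0.0]]]
[[-1,[0.0,0.0,0.6],[0,0,0.0]],[-1,[0.0,0.0,0.6],[0,0,0.0]],[-1,[0.0,0.0,0.6],[0,0,0.0]],[0.27,[0,0,0],[0,0,0]],[0.27,[0,0,0],[0,0,0]],[0.27,[0,0,0],[0,0,0]],[0.27,[0,0,0],[0,0,0]],[0.27,[0,0,0],[0,0,0]]]
[[0.27,[0.0,0.0,-0.9],[0,0,0.0]],[0.27,[0.0,0.0,-0.9],[0,0,0.0]],[1,[-0.8,-0.44,0.07],[0,0,-0.079]],[1,[-0.73,-0.53,0.07],[0,0,-0.079]],[1,[-0.67,-0.62,0.07],[0,0,-0.079]],[1,[-0.58,-0.7,0.07],[0,0,-0.079]],[1,[-0.49,-0.77,0.08],[0,0,-0.079]],[1,[-0.4,-0.82,0.07],[0,0,-0.079]]]
[[1,[-0.29,-0.86,0.07],[0,0,-0.079]],[1,[0,0,0],[0,0,0]],[1,[0,0,0],[0,0,0]]]
```

Emit:
{"name": "apply_moves", "arguments": {
  "targets": [
    [0.36, [-0.02, -0.02, 0.41], [0, 0, 0.005]],
    [0.36, [-0.02, -0.02, 0.42], [0, 0, 0.006]],
    [0.36, [0, 0, 0.37], [0, 0, 0]],
    [0.36, [0, 0, 0.36], [0, 0, 0]],
    [0.36, [0, 0, 0.37], [0, 0, 0]],
    [0.36, [0, 0, 0], [0, 0, 0]],
    [-1, [0, 0, 0], [0, 0, 0]],
    [-1, [0, 0, 0], [0, 0, 0]]
  ]
}}

```text
t: 30.0
ee_pos: [551.3, -165.9, -25.7]
orientation: [1.803, 2.571, 0.001]
ft_force: [0.3, 0.0, 0.3]
width: 43.3
grasp_force: 0.0
```

Emit:
{"name": "apply_moves", "arguments": {
  "targets": [
    [-1, [0, 0, 0], [0, 0, 0]],
    [-1, [0, 0, 0], [0, 0, 0]],
    [-1, [0, 0, 0], [0, 0, 0]],
    [-1, [0, 0, 0], [0, 0, 0]],
    [-1, [0, 0, -0.67], [0, 0, 0]],
    [-1, [0, 0, -0.67], [0, 0, 0]],
    [-1, [0, 0, -0.66], [0, 0, 0]],
    [-1, [0.82, 0.39, -0.04], [0, 0, 0]]
  ]
}}

```text
t: 31.0
ee_pos: [557.1, -122.4, 78.2]
orientation: [1.805, 2.565, 0.003]
ft_force: [0.7, 0.6, -0.3]
width: 29.8
grasp_force: 30.0
```

Gripped (29.8 mm). Carry on.

Emit:
{"name": "apply_moves", "arguments": {
  "targets": [
    [-1, [0.81, 0.39, -0.05], [0, 0, 0]],
    [-1, [0.82, 0.38, -0.04], [0, 0, 0]],
    [-1, [0.82, 0.39, -0.05], [0, 0, 0]],
    [-1, [0.82, 0.39, -0.04], [0, 0, 0]],
    [-1, [0.81, 0.39, -0.05], [0, 0, 0]],
    [-1, [0.82, 0.39, -0.04], [0, 0, 0]],
    [-1, [0.82, 0.38, -0.05], [0, 0, 0]],
    [-1, [0.81, 0.39, -0.04], [0, 0, 0]]
  ]
}}

```text
t: 32.0
ee_pos: [589.1, 240.7, 93.5]
orientation: [-1.803, -2.572, 0.001]
ft_force: [0.6, 0.4, -0.2]
width: 29.6
grasp_force: 30.0
```

Emit:
{"name": "apply_moves", "arguments": {
  "targets": [
    [-1, [0, 0, 0.6], [0, 0, 0]],
    [-1, [0, 0, 0.6], [0, 0, 0]],
    [-1, [0, 0, 0.6], [0, 0, 0]],
    [0.27, [0, 0, 0], [0, 0, 0]],
    [0.27, [0, 0, 0], [0, 0, 0]],
    [0.27, [0, 0, 0], [0, 0, 0]],
    [0.27, [0, 0, 0], [0, 0, 0]],
    [0.27, [0, 0, 0], [0, 0, 0]]
  ]
}}

```text
t: 33.0
ee_pos: [589.8, 239.4, 4.4]
orientation: [1.803, 2.572, 0.001]
ft_force: [0.0, -1.0, 0.3]
width: 55.7
grasp_force: 0.0
```

Emit:
{"name": "apply_moves", "arguments": {
  "targets": [
    [0.27, [0, 0, -0.9], [0, 0, 0]],
    [0.27, [0, 0, -0.9], [0, 0, 0]],
    [1, [-0.8, -0.44, 0.07], [0, 0, -0.079]],
    [1, [-0.73, -0.53, 0.07], [0, 0, -0.079]],
    [1, [-0.67, -0.62, 0.07], [0, 0, -0.079]],
    [1, [-0.58, -0.7, 0.07], [0, 0, -0.079]],
    [1, [-0.49, -0.77, 0.08], [0, 0, -0.079]],
    [1, [-0.4, -0.82, 0.07], [0, 0, -0.079]]
  ]
}}

```text
t: 34.0
ee_pos: [547.1, -32.0, 72.4]
orientation: [0.738, 3.053, 0.0]
ft_force: [-0.0, -0.5, -0.0]
width: 87.4
grasp_force: 0.0
```

Emit:
{"name": "apply_moves", "arguments": {
  "targets": [
    [1, [-0.29, -0.86, 0.07], [0, 0, -0.079]],
    [1, [0, 0, 0], [0, 0, 0]],
    [1, [0, 0, 0], [0, 0, 0]]
  ]
}}

```text
t: 34.38
ee_pos: [540.6, -75.2, 68.9]
orientation: [0.557, 3.092, 0.0]
ft_force: [0.1, -0.6, -0.4]
width: 87.7
grasp_force: 0.0
```

```bash
python3 look.py w12.png off_ell off_plug; python3 cyc.py 531 -79 159.7 50 20 -25 445 258 448 -71 140
```

```text
t 34.4 [540.7 -74.7  68.9] F [-0.   1.   0.2] 87.74647345840484
off_ell 0.81 bbox [290. 208. 348. 287.] rect [539.7 -71.8] cen [543.2 -77.5] LxW [60.  40.1] long 159.6
off_ell 0.61 bbox [363.   0. 458.  88.] rect [435.4  18. ] cen [434.4  21.7] LxW [60.6 43.9] long 33.8
   origin 0.82 [542.2 -74.5]
off_plug 0.6 bbox [235.  84. 300. 158.] rect [447.9 -72. ] cen [447.9 -72.1] LxW [42.8 42.3] long 15.3
   origin 0.87 [448.7 -71.4]
t 34.6 at [540.7 -74.4  68.8] yaw 159.8 w 88.0 tilt [ 0.  0. -1.]
[[0.14,[0.08,-0.08,0.39],[0,0,0.0]],[0.14,[0.07,-0.07,0.39],[0,0,0.001]],[0.14,[0.0,0.0,0.37],[0,0,0.0]],[0.14,[0.0,0.0,0.36],[0,0,0.0]],[0.14,[0.0,0.0,0.37],[0,0,0.0]],[0.14,[0,0,0],[0,0,0]],[-1,[0,0,0],[0,0,0]],[-1,[0,0,0],[0,0,0]]]
[[-1,[0,0,0],[0,0,0]],[-1,[0,0,0],[0,0,0]],[-1,[0,0,0],[0,0,0]],[-1,[0,0,0],[0,0,0]],[-1,[0.0,0.0,-0.67],[0,0,0.0]],[-1,[0.0,0.0,-0.67],[0,0,0.0]],[-1,[0.0,0.0,-0.66],[0,0,0.0]],[-1,[0.49,0.71,-0.05],[0,0,0.0]]]
[[-1,[0.5,0.72,-0.05],[0,0,0.0]],[-1,[0.49,0.71,-0.05],[0,0,0.0]],[-1,[0.5,0.72,-0.05],[0,0,0.0]],[-1,[0.49,0.71,-0.05],[0,0,0.0]],[-1,[0.5,0.72,-0.05],[0,0,0.0]],[-1,[0.49,0.71,-0.05],[0,0,0.0]],[-1,[0.49,0.72,-0.05],[0,0,0.0]],[-1,[0.0,0.0,0.6],[0,0,0.0]]]
[[-1,[0.0,0.0,0.6],[0,0,0.0]],[-1,[0.0,0.0,0.6],[0,0,0.0]],[0.05,[0,0,0],[0,0,0]],[0.05,[0,0,0],[0,0,0]],[0.05,[0,0,0],[0,0,0]],[0.05,[0,0,0],[0,0,0]],[0.05,[0,0,0],[0,0,0]],[0.05,[0.0,0.0,-0.9],[0,0,0.0]]]
[[0.05,[0.0,0.0,-0.9],[0,0,0.0]],[1,[-0.29,-0.77,0.06],[0,0,0.027]],[1,[-0.33,-0.75,0.06],[0,0,0.028]],[1,[-0.35,-0.75,0.07],[0,0,0.027]],[1,[-0.39,-0.72,0.06],[0,0,0.027]],[1,[-0.42,-0.71,0.06],[0,0,0.028]],[1,[-0.45,-0.69,0.06],[0,0,0.027]],[1,[-0.48,-0.67,0.06],[0,0,0.027]]]
[[1,[-0.51,-0.64,0.07],[0,0,0.028]],[1,[0,0,0],[0,0,0]],[1,[0,0,0],[0,0,0]]]
```

Emit:
{"name": "apply_moves", "arguments": {
  "targets": [
    [0.14, [0.08, -0.08, 0.39], [0, 0, 0]],
    [0.14, [0.07, -0.07, 0.39], [0, 0, 0.001]],
    [0.14, [0, 0, 0.37], [0, 0, 0]],
    [0.14, [0, 0, 0.36], [0, 0, 0]],
    [0.14, [0, 0, 0.37], [0, 0, 0]],
    [0.14, [0, 0, 0], [0, 0, 0]],
    [-1, [0, 0, 0], [0, 0, 0]],
    [-1, [0, 0, 0], [0, 0, 0]]
  ]
}}

```text
t: 35.62
ee_pos: [531.3, -79.9, -24.7]
orientation: [0.556, 3.091, 0.0]
ft_force: [-0.1, 0.4, -0.1]
width: 33.7
grasp_force: 0.0
```

Emit:
{"name": "apply_moves", "arguments": {
  "targets": [
    [-1, [0, 0, 0], [0, 0, 0]],
    [-1, [0, 0, 0], [0, 0, 0]],
    [-1, [0, 0, 0], [0, 0, 0]],
    [-1, [0, 0, 0], [0, 0, 0]],
    [-1, [0, 0, -0.67], [0, 0, 0]],
    [-1, [0, 0, -0.67], [0, 0, 0]],
    [-1, [0, 0, -0.66], [0, 0, 0]],
    [-1, [0.49, 0.71, -0.05], [0, 0, 0]]
  ]
}}

```text
t: 36.62
ee_pos: [523.0, -39.3, 79.7]
orientation: [0.56, 3.085, 0.0]
ft_force: [-0.9, 0.5, -0.5]
width: 19.8
grasp_force: 30.0
```

Emit:
{"name": "apply_moves", "arguments": {
  "targets": [
    [-1, [0.5, 0.72, -0.05], [0, 0, 0]],
    [-1, [0.49, 0.71, -0.05], [0, 0, 0]],
    [-1, [0.5, 0.72, -0.05], [0, 0, 0]],
    [-1, [0.49, 0.71, -0.05], [0, 0, 0]],
    [-1, [0.5, 0.72, -0.05], [0, 0, 0]],
    [-1, [0.49, 0.71, -0.05], [0, 0, 0]],
    [-1, [0.49, 0.72, -0.05], [0, 0, 0]],
    [-1, [0, 0, 0.6], [0, 0, 0]]
  ]
}}

```text
t: 37.62
ee_pos: [446.7, 260.7, 66.2]
orientation: [0.55, 3.089, 0.006]
ft_force: [0.6, -0.8, -0.1]
width: 19.7
grasp_force: 30.0
```

Emit:
{"name": "apply_moves", "arguments": {
  "targets": [
    [-1, [0, 0, 0.6], [0, 0, 0]],
    [-1, [0, 0, 0.6], [0, 0, 0]],
    [0.05, [0, 0, 0], [0, 0, 0]],
    [0.05, [0, 0, 0], [0, 0, 0]],
    [0.05, [0, 0, 0], [0, 0, 0]],
    [0.05, [0, 0, 0], [0, 0, 0]],
    [0.05, [0, 0, 0], [0, 0, 0]],
    [0.05, [0, 0, -0.9], [0, 0, 0]]
  ]
}}

```text
t: 38.62
ee_pos: [443.1, 255.8, 47.9]
orientation: [-0.555, -3.087, 0.006]
ft_force: [0.2, -0.1, 0.9]
width: 46.4
grasp_force: 0.0
```

Emit:
{"name": "apply_moves", "arguments": {
  "targets": [
    [0.05, [0, 0, -0.9], [0, 0, 0]],
    [1, [-0.29, -0.77, 0.06], [0, 0, 0.027]],
    [1, [-0.33, -0.75, 0.06], [0, 0, 0.028]],
    [1, [-0.35, -0.75, 0.07], [0, 0, 0.027]],
    [1, [-0.39, -0.72, 0.06], [0, 0, 0.027]],
    [1, [-0.42, -0.71, 0.06], [0, 0, 0.028]],
    [1, [-0.45, -0.69, 0.06], [0, 0, 0.027]],
    [1, [-0.48, -0.67, 0.06], [0, 0, 0.027]]
  ]
}}

```text
t: 39.62
ee_pos: [447.4, -32.3, 73.4]
orientation: [1.014, 2.973, 0.0]
ft_force: [-0.4, -0.0, 0.5]
width: 87.4
grasp_force: 0.0
```

Emit:
{"name": "apply_moves", "arguments": {
  "targets": [
    [1, [-0.51, -0.64, 0.07], [0, 0, 0.028]],
    [1, [0, 0, 0], [0, 0, 0]],
    [1, [0, 0, 0], [0, 0, 0]]
  ]
}}

```text
t: 40.0
ee_pos: [447.9, -71.8, 69.8]
orientation: [-1.078, -2.951, -0.0]
ft_force: [0.4, -0.7, 0.8]
width: 87.7
grasp_force: 0.0
```

```bash
python3 look.py w13.png off_plug off_tee off_ell; python3 cyc.py 448 -71.5 140 66 44 -25 640 262 436 20 35
```

```text
t 40.0 [447.9 -71.4  69.8] F [-0.4 -0.7  1. ] 87.87815308186828
off_plug 0.93 bbox [284. 218. 342. 281.] rect [445.8 -70.7] cen [446.3 -71. ] LxW [46.1 42.1] long 139.9
   origin 0.76 [449.5 -72.7]
off_tee 0.84 bbox [365. 106. 463. 184.] rect [432.9  19. ] cen [430.7  22.1] LxW [62.2 40.5] long 33.9
   origin 0.78 [435.6  20.3]
t 40.4 at [448.1 -71.3  69.8] yaw 140.0 w 88.1 tilt [ 0.  0. -1.]
[[0.5,[0.0,0.0,0.8],[0,0,0.0]],[0.5,[0.0,0.0,0.37],[0,0,0.0]],[0.5,[0.0,0.0,0.36],[0,0,0.0]],[0.5,[0.0,0.0,0.37],[0,0,0.0]],[0.5,[0,0,0],[0,0,0]],[-1,[0,0,0],[0,0,0]],[-1,[0,0,0],[0,0,0]],[-1,[0,0,0],[0,0,0]]]
[[-1,[0,0,0],[0,0,0]],[-1,[0,0,0],[0,0,0]],[-1,[0,0,0],[0,0,0]],[-1,[0.0,0.0,-0.67],[0,0,0.0]],[-1,[0.0,0.0,-0.67],[0,0,0.0]],[-1,[0.0,0.0,-0.66],[0,0,0.0]],[-1,[0.15,0.84,-0.04],[0,0,0.0]],[-1,[0.15,0.84,-0.05],[0,0,0.0]]]
[[-1,[0.15,0.84,-0.04],[0,0,0.0]],[-1,[0.15,0.85,-0.05],[0,0,0.0]],[-1,[0.15,0.84,-0.04],[0,0,0.0]],[-1,[0.15,0.84,-0.05],[0,0,0.0]],[-1,[0.15,0.84,-0.04],[0,0,0.0]],[-1,[0.15,0.84,-0.05],[0,0,0.0]],[-1,[0.15,0.84,-0.04],[0,0,0.0]],[-1,[0.0,0.0,0.6],[0,0,0.0]]]
[[-1,[0.0,0.0,0.6],[0,0,0.0]],[-1,[0.0,0.0,0.6],[0,0,0.0]],[0.59,[0,0,0],[0,0,0]],[0.59,[0,0,0],[0,0,0]],[0.59,[0,0,0],[0,0,0]],[0.59,[0,0,0],[0,0,0]],[0.59,[0,0,0],[0,0,0]],[0.59,[0.0,0.0,-0.9],[0,0,0.0]]]
[[0.59,[0.0,0.0,-0.9],[0,0,0.0]],[1,[0.0,-0.58,0.05],[0,0,0.106]],[1,[-0.09,-0.56,0.04],[0,0,0.106]],[1,[-0.19,-0.55,0.05],[0,0,0.106]],[1,[-0.27,-0.5,0.04],[0,0,0.106]],[1,[-0.36,-0.45,0.05],[0,0,0.106]],[1,[-0.42,-0.39,0.04],[0,0,0.106]],[1,[-0.49,-0.31,0.05],[0,0,0.106]]]
[[1,[-0.53,-0.23,0.04],[0,0,0.106]],[1,[-0.56,-0.14,0.05],[0,0,0.106]],[1,[-0.57,-0.04,0.04],[0,0,0.106]],[1,[-0.57,0.05,0.05],[0,0,0.106]],[1,[0,0,0],[0,0,0]],[1,[0,0,0],[0,0,0]]]
```

```bash
python3 cyc.py 447.5 -71.5 140 66 44 -25 600 285 435 20 35 | tail -n +3
```

```text
[[-1,[0,0,0],[0,0,0]],[-1,[0,0,0],[0,0,0]],[-1,[0,0,0],[0,0,0]],[-1,[0.0,0.0,-0.67],[0,0,0.0]],[-1,[0.0,0.0,-0.67],[0,0,0.0]],[-1,[0.0,0.0,-0.66],[0,0,0.0]],[-1,[0.25,0.82,-0.04],[0,0,0.0]],[-1,[0.25,0.83,-0.05],[0,0,0.0]]]
[[-1,[0.25,0.82,-0.04],[0,0,0.0]],[-1,[0.25,0.83,-0.05],[0,0,0.0]],[-1,[0.25,0.82,-0.04],[0,0,0.0]],[-1,[0.25,0.83,-0.05],[0,0,0.0]],[-1,[0.25,0.82,-0.04],[0,0,0.0]],[-1,[0.25,0.83,-0.05],[0,0,0.0]],[-1,[0.25,0.82,-0.04],[0,0,0.0]],[-1,[0.0,0.0,0.6],[0,0,0.0]]]
[[-1,[0.0,0.0,0.6],[0,0,0.0]],[-1,[0.0,0.0,0.6],[0,0,0.0]],[0.59,[0,0,0],[0,0,0]],[0.59,[0,0,0],[0,0,0]],[0.59,[0,0,0],[0,0,0]],[0.59,[0,0,0],[0,0,0]],[0.59,[0,0,0],[0,0,0]],[0.59,[0.0,0.0,-0.9],[0,0,0.0]]]
[[0.59,[0.0,0.0,-0.9],[0,0,0.0]],[1,[-0.08,-0.56,0.05],[0,0,0.106]],[1,[-0.17,-0.54,0.04],[0,0,0.106]],[1,[-0.26,-0.51,0.05],[0,0,0.106]],[1,[-0.34,-0.45,0.04],[0,0,0.106]],[1,[-0.41,-0.39,0.05],[0,0,0.106]],[1,[-0.47,-0.32,0.04],[0,0,0.106]],[1,[-0.52,-0.24,0.05],[0,0,0.106]]]
[[1,[-0.55,-0.14,0.04],[0,0,0.106]],[1,[-0.56,-0.06,0.05],[0,0,0.106]],[1,[-0.57,0.04,0.04],[0,0,0.106]],[1,[-0.55,0.13,0.05],[0,0,0.106]],[1,[0,0,0],[0,0,0]],[1,[0,0,0],[0,0,0]]]
```

Emit:
{"name": "apply_moves", "arguments": {
  "targets": [
    [0.5, [0, 0, 0.8], [0, 0, 0]],
    [0.5, [0, 0, 0.37], [0, 0, 0]],
    [0.5, [0, 0, 0.36], [0, 0, 0]],
    [0.5, [0, 0, 0.37], [0, 0, 0]],
    [0.5, [0, 0, 0], [0, 0, 0]],
    [-1, [0, 0, 0], [0, 0, 0]],
    [-1, [0, 0, 0], [0, 0, 0]],
    [-1, [0, 0, 0], [0, 0, 0]]
  ]
}}

```text
t: 41.35
ee_pos: [448.6, -72.0, -24.7]
orientation: [1.077, 2.95, 0.0]
ft_force: [1.2, 1.2, 3.6]
width: 42.7
grasp_force: 30.0
```

Emit:
{"name": "apply_moves", "arguments": {
  "targets": [
    [-1, [0, 0, 0], [0, 0, 0]],
    [-1, [0, 0, 0], [0, 0, 0]],
    [-1, [0, 0, 0], [0, 0, 0]],
    [-1, [0, 0, -0.67], [0, 0, 0]],
    [-1, [0, 0, -0.67], [0, 0, 0]],
    [-1, [0, 0, -0.66], [0, 0, 0]],
    [-1, [0.25, 0.82, -0.04], [0, 0, 0]],
    [-1, [0.25, 0.83, -0.05], [0, 0, 0]]
  ]
}}

```text
t: 42.35
ee_pos: [482.7, 7.8, 80.1]
orientation: [1.079, 2.949, 0.001]
ft_force: [0.1, 0.1, 0.7]
width: 43.2
grasp_force: 30.0
```

Emit:
{"name": "apply_moves", "arguments": {
  "targets": [
    [-1, [0.25, 0.82, -0.04], [0, 0, 0]],
    [-1, [0.25, 0.83, -0.05], [0, 0, 0]],
    [-1, [0.25, 0.82, -0.04], [0, 0, 0]],
    [-1, [0.25, 0.83, -0.05], [0, 0, 0]],
    [-1, [0.25, 0.82, -0.04], [0, 0, 0]],
    [-1, [0.25, 0.83, -0.05], [0, 0, 0]],
    [-1, [0.25, 0.82, -0.04], [0, 0, 0]],
    [-1, [0, 0, 0.6], [0, 0, 0]]
  ]
}}

```text
t: 43.35
ee_pos: [604.1, 288.2, 66.9]
orientation: [1.072, 2.948, 0.008]
ft_force: [0.5, -0.1, -0.8]
width: 43.2
grasp_force: 30.0
```

Emit:
{"name": "apply_moves", "arguments": {
  "targets": [
    [-1, [0, 0, 0.6], [0, 0, 0]],
    [-1, [0, 0, 0.6], [0, 0, 0]],
    [0.59, [0, 0, 0], [0, 0, 0]],
    [0.59, [0, 0, 0], [0, 0, 0]],
    [0.59, [0, 0, 0], [0, 0, 0]],
    [0.59, [0, 0, 0], [0, 0, 0]],
    [0.59, [0, 0, 0], [0, 0, 0]],
    [0.59, [0, 0, -0.9], [0, 0, 0]]
  ]
}}

```text
t: 44.35
ee_pos: [598.2, 283.0, 47.0]
orientation: [-1.075, -2.947, 0.008]
ft_force: [0.3, 0.1, 0.2]
width: 69.8
grasp_force: 0.0
```

Emit:
{"name": "apply_moves", "arguments": {
  "targets": [
    [0.59, [0, 0, -0.9], [0, 0, 0]],
    [1, [-0.08, -0.56, 0.05], [0, 0, 0.106]],
    [1, [-0.17, -0.54, 0.04], [0, 0, 0.106]],
    [1, [-0.26, -0.51, 0.05], [0, 0, 0.106]],
    [1, [-0.34, -0.45, 0.04], [0, 0, 0.106]],
    [1, [-0.41, -0.39, 0.05], [0, 0, 0.106]],
    [1, [-0.47, -0.32, 0.04], [0, 0, 0.106]],
    [1, [-0.52, -0.24, 0.05], [0, 0, 0.106]]
  ]
}}

```text
t: 45.35
ee_pos: [495.3, 115.1, 79.0]
orientation: [2.528, 1.864, 0.001]
ft_force: [-0.1, 0.2, -0.6]
width: 88.0
grasp_force: 0.0
```

Emit:
{"name": "apply_moves", "arguments": {
  "targets": [
    [1, [-0.55, -0.14, 0.04], [0, 0, 0.106]],
    [1, [-0.56, -0.06, 0.05], [0, 0, 0.106]],
    [1, [-0.57, 0.04, 0.04], [0, 0, 0.106]],
    [1, [-0.55, 0.13, 0.05], [0, 0, 0.106]],
    [1, [0, 0, 0], [0, 0, 0]],
    [1, [0, 0, 0], [0, 0, 0]]
  ]
}}

```text
t: 46.1
ee_pos: [436.6, 19.8, 70.1]
orientation: [2.995, 0.947, 0.002]
ft_force: [0.7, -0.1, 0.6]
width: 87.6
grasp_force: 0.0
```

```bash
python3 look.py w14.png off_tee off_comb off_plug; python3 cyc.py 435 20.5 34 62 40 -25 490 295 552 41 0
```

```text
t 46.1 [436.7  20.1  70. ] F [0.1 0.4 0.7] 87.52038643400526
off_tee 0.73 bbox [288. 201. 345. 290.] rect [435.8  20.4] cen [433.4  23.9] LxW [62.5 40. ] long 33.9
   origin 0.93 [435.2  20.1]
off_comb 0.89 bbox [341.  29. 445. 142.] rect [548.5  40.3] cen [548.8  42. ] LxW [61.2 34.5] long 178.5
   origin 0.69 [551.1  41.3]
t 46.5 at [435.8  19.9  69.7] yaw 35.0 w 88.1 tilt [ 0.  0. -1.]
[[0.41,[-0.01,-0.02,0.79],[0,0,0.011]],[0.41,[0.0,0.0,0.37],[0,0,0.0]],[0.41,[0.0,0.0,0.37],[0,0,0.0]],[0.41,[0.0,0.0,0.36],[0,0,0.0]],[0.41,[0,0,0],[0,0,0]],[-1,[0,0,0],[0,0,0]],[-1,[0,0,0],[0,0,0]],[-1,[0,0,0],[0,0,0]]]
[[-1,[0,0,0],[0,0,0]],[-1,[0,0,0],[0,0,0]],[-1,[0,0,0],[0,0,0]],[-1,[0.0,0.0,-0.67],[0,0,0.0]],[-1,[0.0,0.0,-0.66],[0,0,0.0]],[-1,[0.0,0.0,-0.67],[0,0,0.0]],[-1,[0.66,-0.66,-0.07],[0,0,0.0]],[-1,[0.67,-0.65,-0.06],[0,0,0.0]]]
[[-1,[0.66,-0.66,-0.07],[0,0,0.0]],[-1,[0.67,-0.65,-0.06],[0,0,0.0]],[-1,[0.66,-0.66,-0.07],[0,0,0.0]],[-1,[0.67,-0.65,-0.07],[0,0,0.0]],[-1,[0.0,0.0,0.6],[0,0,0.0]],[-1,[0.0,0.0,0.6],[0,0,0.0]],[-1,[0.0,0.0,0.6],[0,0,0.0]],[0.5,[0,0,0],[0,0,0]]]
[[0.5,[0,0,0],[0,0,0]],[0.5,[0,0,0],[0,0,0]],[0.5,[0,0,0],[0,0,0]],[0.5,[0,0,0],[0,0,0]],[0.5,[0.0,0.0,-0.9],[0,0,0.0]],[0.5,[0.0,0.0,-0.9],[0,0,0.0]],[1,[-0.3,0.82,0.08],[0,0,0.063]],[1,[-0.22,0.84,0.09],[0,0,0.063]]]
[[1,[-0.14,0.86,0.08],[0,0,0.063]],[1,[-0.05,0.87,0.09],[0,0,0.063]],[1,[0.03,0.87,0.08],[0,0,0.063]],[1,[0.13,0.86,0.08],[0,0,0.063]],[1,[0,0,0],[0,0,0]],[1,[0,0,0],[0,0,0]]]
```

Emit:
{"name": "apply_moves", "arguments": {
  "targets": [
    [0.41, [-0.01, -0.02, 0.79], [0, 0, 0.011]],
    [0.41, [0, 0, 0.37], [0, 0, 0]],
    [0.41, [0, 0, 0.37], [0, 0, 0]],
    [0.41, [0, 0, 0.36], [0, 0, 0]],
    [0.41, [0, 0, 0], [0, 0, 0]],
    [-1, [0, 0, 0], [0, 0, 0]],
    [-1, [0, 0, 0], [0, 0, 0]],
    [-1, [0, 0, 0], [0, 0, 0]]
  ]
}}

```text
t: 47.45
ee_pos: [435.2, 20.1, -24.2]
orientation: [3.004, 0.918, 0.002]
ft_force: [-1.2, -0.0, 3.4]
width: 39.9
grasp_force: 30.0
```

Emit:
{"name": "apply_moves", "arguments": {
  "targets": [
    [-1, [0, 0, 0], [0, 0, 0]],
    [-1, [0, 0, 0], [0, 0, 0]],
    [-1, [0, 0, 0], [0, 0, 0]],
    [-1, [0, 0, -0.67], [0, 0, 0]],
    [-1, [0, 0, -0.66], [0, 0, 0]],
    [-1, [0, 0, -0.67], [0, 0, 0]],
    [-1, [0.66, -0.66, -0.07], [0, 0, 0]],
    [-1, [0.67, -0.65, -0.06], [0, 0, 0]]
  ]
}}

```text
t: 48.45
ee_pos: [453.8, 112.4, 82.7]
orientation: [3.005, 0.915, 0.003]
ft_force: [2.0, -1.1, 0.2]
width: 39.4
grasp_force: 30.0
```

Emit:
{"name": "apply_moves", "arguments": {
  "targets": [
    [-1, [0.66, -0.66, -0.07], [0, 0, 0]],
    [-1, [0.67, -0.65, -0.06], [0, 0, 0]],
    [-1, [0.66, -0.66, -0.07], [0, 0, 0]],
    [-1, [0.67, -0.65, -0.07], [0, 0, 0]],
    [-1, [0, 0, 0.6], [0, 0, 0]],
    [-1, [0, 0, 0.6], [0, 0, 0]],
    [-1, [0, 0, 0.6], [0, 0, 0]],
    [0.5, [0, 0, 0], [0, 0, 0]]
  ]
}}

```text
t: 49.45
ee_pos: [488.4, 293.5, 3.3]
orientation: [3.004, 0.918, -0.007]
ft_force: [-0.5, 0.0, 0.3]
width: 46.4
grasp_force: 0.0
```

Emit:
{"name": "apply_moves", "arguments": {
  "targets": [
    [0.5, [0, 0, 0], [0, 0, 0]],
    [0.5, [0, 0, 0], [0, 0, 0]],
    [0.5, [0, 0, 0], [0, 0, 0]],
    [0.5, [0, 0, 0], [0, 0, 0]],
    [0.5, [0, 0, -0.9], [0, 0, 0]],
    [0.5, [0, 0, -0.9], [0, 0, 0]],
    [1, [-0.3, 0.82, 0.08], [0, 0, 0.063]],
    [1, [-0.22, 0.84, 0.09], [0, 0, 0.063]]
  ]
}}

```text
t: 50.45
ee_pos: [511.7, 209.6, 87.8]
orientation: [-3.081, -0.614, -0.004]
ft_force: [0.1, -0.3, 0.5]
width: 81.9
grasp_force: 0.0
```

Emit:
{"name": "apply_moves", "arguments": {
  "targets": [
    [1, [-0.14, 0.86, 0.08], [0, 0, 0.063]],
    [1, [-0.05, 0.87, 0.09], [0, 0, 0.063]],
    [1, [0.03, 0.87, 0.08], [0, 0, 0.063]],
    [1, [0.13, 0.86, 0.08], [0, 0, 0.063]],
    [1, [0, 0, 0], [0, 0, 0]],
    [1, [0, 0, 0], [0, 0, 0]]
  ]
}}

```text
t: 51.2
ee_pos: [551.8, 41.0, 70.3]
orientation: [-3.141, 0.001, 0.0]
ft_force: [-0.4, -0.4, -0.2]
width: 87.8
grasp_force: 0.0
```

```bash
python3 look.py w15.png off_comb off_tongue off_tee; python3 cyc.py 550.5 41 -1 56 34 -27 570 270 636 43 36
```

```text
t 51.2 [551.8  41.4  70.3] F [-0.3  1.   0.2] 87.6845871982072
off_comb 0.62 bbox [291. 199. 344. 286.] rect [551.2  40.2] cen [551.   41.6] LxW [62.  34.2] long 178.5
   origin 0.58 [552.7  39.9]
off_tongue 0.74 bbox [270.  68. 353. 170.] rect [634.2  42.5] cen [634.1  42.6] LxW [62.2 26.9] long 36.2
   origin 0.63 [635.1  42. ]
off_tee 0.58 bbox [  0. 306.  25. 326.] rect [494.9 272.6] cen [494.2 275.1] LxW [17.3 15.1] long 166.1
   origin 0.7 [481.3 294.1]
t 51.5 at [552.   41.5  70.3] yaw 0.0 w 87.8 tilt [ 0.  0. -1.]
[[0.27,[-0.01,0.0,0.4],[0,0,0.006]],[0.27,[-0.02,0.01,0.41],[0,0,0.005]],[0.27,[0.0,0.0,0.38],[0,0,0.0]],[0.27,[0.0,0.0,0.38],[0,0,0.0]],[0.27,[0.0,0.0,0.38],[0,0,0.0]],[0.27,[0,0,0],[0,0,0]],[-1,[0,0,0],[0,0,0]],[-1,[0,0,0],[0,0,0]]]
[[-1,[0,0,0],[0,0,0]],[-1,[0,0,0],[0,0,0]],[-1,[0,0,0],[0,0,0]],[-1,[0,0,0],[0,0,0]],[-1,[0.0,0.0,-0.68],[0,0,0.0]],[-1,[0.0,0.0,-0.68],[0,0,0.0]],[-1,[0.0,0.0,-0.68],[0,0,0.0]],[-1,[0.06,-0.92,-0.08],[0,0,0.0]]]
[[-1,[0.07,-0.91,-0.08],[0,0,0.0]],[-1,[0.06,-0.92,-0.08],[0,0,0.0]],[-1,[0.06,-0.92,-0.08],[0,0,0.0]],[-1,[0.06,-0.92,-0.08],[0,0,0.0]],[-1,[0.0,0.0,0.6],[0,0,0.0]],[-1,[0.0,0.0,0.6],[0,0,0.0]],[-1,[0.0,0.0,0.6],[0,0,0.0]],[0.36,[0,0,0],[0,0,0]]]
[[0.36,[0,0,0],[0,0,0]],[0.36,[0,0,0],[0,0,0]],[0.36,[0,0,0],[0,0,0]],[0.36,[0,0,0],[0,0,0]],[0.36,[0.0,0.0,-0.9],[0,0,0.0]],[0.36,[0.0,0.0,-0.9],[0,0,0.0]],[1,[0.23,0.75,0.08],[0,0,-0.068]],[1,[0.15,0.78,0.09],[0,0,-0.069]]]
[[1,[0.07,0.78,0.08],[0,0,-0.068]],[1,[-0.02,0.79,0.08],[0,0,-0.069]],[1,[-0.1,0.79,0.08],[0,0,-0.068]],[1,[-0.18,0.76,0.09],[0,0,-0.069]],[1,[0,0,0],[0,0,0]],[1,[0,0,0],[0,0,0]]]
```

Emit:
{"name": "apply_moves", "arguments": {
  "targets": [
    [0.27, [-0.01, 0, 0.4], [0, 0, 0.006]],
    [0.27, [-0.01, 0.01, 0.41], [0, 0, 0.005]],
    [0.27, [0, 0, 0.38], [0, 0, 0]],
    [0.27, [0, 0, 0.38], [0, 0, 0]],
    [0.27, [0, 0, 0.38], [0, 0, 0]],
    [0.27, [0, 0, 0], [0, 0, 0]],
    [-1, [0, 0, 0], [0, 0, 0]],
    [-1, [0, 0, 0], [0, 0, 0]]
  ]
}}

```text
t: 52.55
ee_pos: [551.7, 40.3, -26.7]
orientation: [-3.141, 0.028, -0.002]
ft_force: [-0.3, -0.6, 0.5]
width: 39.3
grasp_force: 0.0
```

Emit:
{"name": "apply_moves", "arguments": {
  "targets": [
    [-1, [0, 0, 0], [0, 0, 0]],
    [-1, [0, 0, 0], [0, 0, 0]],
    [-1, [0, 0, 0], [0, 0, 0]],
    [-1, [0, 0, 0], [0, 0, 0]],
    [-1, [0, 0, -0.68], [0, 0, 0]],
    [-1, [0, 0, -0.68], [0, 0, 0]],
    [-1, [0, 0, -0.68], [0, 0, 0]],
    [-1, [0.06, -0.92, -0.08], [0, 0, 0]]
  ]
}}

```text
t: 53.55
ee_pos: [556.6, 85.0, 81.2]
orientation: [-3.141, 0.034, -0.006]
ft_force: [-0.1, 0.7, -0.7]
width: 33.6
grasp_force: 30.0
```

Emit:
{"name": "apply_moves", "arguments": {
  "targets": [
    [-1, [0.07, -0.91, -0.08], [0, 0, 0]],
    [-1, [0.06, -0.92, -0.08], [0, 0, 0]],
    [-1, [0.06, -0.92, -0.08], [0, 0, 0]],
    [-1, [0.06, -0.92, -0.08], [0, 0, 0]],
    [-1, [0, 0, 0.6], [0, 0, 0]],
    [-1, [0, 0, 0.6], [0, 0, 0]],
    [-1, [0, 0, 0.5], [0, 0, 0]],
    [0.36, [0, 0, 0], [0, 0, 0]]
  ]
}}

```text
t: 54.55
ee_pos: [569.1, 268.8, 7.9]
orientation: [3.14, -0.028, -0.005]
ft_force: [0.2, 0.1, 0.6]
width: 40.7
grasp_force: 0.0
```

Emit:
{"name": "apply_moves", "arguments": {
  "targets": [
    [0.36, [0, 0, 0], [0, 0, 0]],
    [0.36, [0, 0, 0], [0, 0, 0]],
    [0.36, [0, 0, 0], [0, 0, 0]],
    [0.36, [0, 0, 0], [0, 0, 0]],
    [0.36, [0, 0, -0.9], [0, 0, 0]],
    [0.36, [0, 0, -0.8], [0, 0, 0]],
    [1, [0.23, 0.75, 0.08], [0, 0, -0.068]],
    [1, [0.15, 0.78, 0.09], [0, 0, -0.069]]
  ]
}}

```text
t: 55.55
ee_pos: [593.1, 193.2, 87.3]
orientation: [-3.125, -0.317, -0.003]
ft_force: [0.4, -0.3, -0.2]
width: 76.2
grasp_force: 0.0
```

Emit:
{"name": "apply_moves", "arguments": {
  "targets": [
    [1, [0.07, 0.78, 0.08], [0, 0, -0.068]],
    [1, [-0.02, 0.79, 0.08], [0, 0, -0.069]],
    [1, [-0.1, 0.79, 0.08], [0, 0, -0.068]],
    [1, [-0.18, 0.76, 0.09], [0, 0, -0.069]],
    [1, [0, 0, 0], [0, 0, 0]],
    [1, [0, 0, 0], [0, 0, 0]]
  ]
}}

```text
t: 56.3
ee_pos: [636.4, 42.6, 69.7]
orientation: [-2.989, -0.967, 0.0]
ft_force: [-0.5, 0.5, -0.1]
width: 88.1
grasp_force: 0.0
```

```bash
python3 look.py w16.png off_tongue off_comb trysquare; python3 cyc.py 634.5 42.5 36 50 26 -25 455 250 545 60 90
```

```text
t 56.4 [636.4  43.1  69.8] F [ 0.7 -0.1 -0.2] 87.93575587261931
off_tongue 0.75 bbox [299. 198. 334. 284.] rect [635.2  43. ] cen [634.9  43.2] LxW [63.4 27.8] long 35.9
   origin 0.72 [636.5  44.9]
off_comb 0.48 bbox [  2.   0. 180. 328.] rect [570.6 193.7] cen [580.6 212.8] LxW [231.4 116. ] long 22.3
trysquare 0.86 bbox [398. 203. 469. 322.] rect [683.3 -25.2] cen [683.8 -24.8] LxW [57.4 16.1] long 26.5
t 56.6 at [636.6  43.   69.8] yaw 36.0 w 87.7 tilt [ 0.  0. -1.]
[[0.14,[-0.04,-0.02,0.8],[0,0,0.0]],[0.14,[0.0,0.0,0.37],[0,0,0.0]],[0.14,[0.0,0.0,0.36],[0,0,0.0]],[0.14,[0.0,0.0,0.37],[0,0,0.0]],[0.14,[0,0,0],[0,0,0]],[-1,[0,0,0],[0,0,0]],[-1,[0,0,0],[0,0,0]],[-1,[0,0,0],[0,0,0]]]
[[-1,[0,0,0],[0,0,0]],[-1,[0,0,0],[0,0,0]],[-1,[0,0,0],[0,0,0]],[-1,[0.0,0.0,-0.67],[0,0,0.0]],[-1,[0.0,0.0,-0.67],[0,0,0.0]],[-1,[0.0,0.0,-0.66],[0,0,0.0]],[-1,[-0.08,-0.91,-0.07],[0,0,0.0]],[-1,[-0.08,-0.91,-0.06],[0,0,0.0]]]
[[-1,[-0.07,-0.91,-0.07],[0,0,0.0]],[-1,[-0.08,-0.91,-0.07],[0,0,0.0]],[-1,[-0.08,-0.91,-0.07],[0,0,0.0]],[-1,[-0.08,-0.91,-0.06],[0,0,0.0]],[-1,[0.0,0.0,0.6],[0,0,0.0]],[-1,[0.0,0.0,0.6],[0,0,0.0]],[-1,[0.0,0.0,0.6],[0,0,0.0]],[0.18,[0,0,0],[0,0,0]]]
[[0.18,[0,0,0],[0,0,0]],[0.18,[0,0,0],[0,0,0]],[0.18,[0,0,0],[0,0,0]],[0.18,[0,0,0],[0,0,0]],[0.18,[0.0,0.0,-0.9],[0,0,0.0]],[0.18,[0.0,0.0,-0.9],[0,0,0.0]],[1,[-0.13,0.69,0.08],[0,0,-0.1]],[1,[-0.23,0.66,0.09],[0,0,-0.1]]]
[[1,[-0.34,0.61,0.08],[0,0,-0.1]],[1,[-0.43,0.56,0.08],[0,0,-0.1]],[1,[-0.5,0.48,0.08],[0,0,-0.1]],[1,[-0.58,0.39,0.09],[0,0,-0.1]],[1,[0,0,0],[0,0,0]],[1,[0,0,0],[0,0,0]]]
```

Emit:
{"name": "apply_moves", "arguments": {
  "targets": [
    [0.14, [-0.04, 0, 0.8], [0, 0, 0]],
    [0.14, [0, 0, 0.37], [0, 0, 0]],
    [0.14, [0, 0, 0.36], [0, 0, 0]],
    [0.14, [0, 0, 0.37], [0, 0, 0]],
    [0.14, [0, 0, 0], [0, 0, 0]],
    [-1, [0, 0, 0], [0, 0, 0]],
    [-1, [0, 0, 0], [0, 0, 0]],
    [-1, [0, 0, 0], [0, 0, 0]]
  ]
}}

```text
t: 57.65
ee_pos: [635.6, 41.1, -24.5]
orientation: [2.988, 0.969, 0.002]
ft_force: [0.1, -0.7, 2.2]
width: 26.0
grasp_force: 30.0
```

Emit:
{"name": "apply_moves", "arguments": {
  "targets": [
    [-1, [0, 0, 0], [0, 0, 0]],
    [-1, [0, 0, 0], [0, 0, 0]],
    [-1, [0, 0, 0], [0, 0, 0]],
    [-1, [0, 0, -0.67], [0, 0, 0]],
    [-1, [0, 0, -0.67], [0, 0, 0]],
    [-1, [0, 0, -0.66], [0, 0, 0]],
    [-1, [-0.08, -0.91, -0.07], [0, 0, 0]],
    [-1, [-0.08, -0.91, -0.06], [0, 0, 0]]
  ]
}}

```text
t: 58.65
ee_pos: [574.6, 110.5, 81.7]
orientation: [2.989, 0.967, 0.001]
ft_force: [-0.1, 0.6, -0.7]
width: 25.6
grasp_force: 30.0
```

Emit:
{"name": "apply_moves", "arguments": {
  "targets": [
    [-1, [-0.07, -0.91, -0.07], [0, 0, 0]],
    [-1, [-0.08, -0.91, -0.07], [0, 0, 0]],
    [-1, [-0.08, -0.91, -0.07], [0, 0, 0]],
    [-1, [-0.08, -0.91, -0.06], [0, 0, 0]],
    [-1, [0, 0, 0.6], [0, 0, 0]],
    [-1, [0, 0, 0.5], [0, 0, 0]],
    [-1, [0, 0, 0.4], [0, 0, 0]],
    [0.18, [0, 0, 0], [0, 0, 0]]
  ]
}}

```text
t: 59.65
ee_pos: [454.5, 247.8, 18.5]
orientation: [2.988, 0.969, -0.005]
ft_force: [0.6, 0.3, 0.0]
width: 32.7
grasp_force: 0.0
```

Emit:
{"name": "apply_moves", "arguments": {
  "targets": [
    [0.18, [0, 0, 0], [0, 0, 0]],
    [0.18, [0, 0, 0], [0, 0, 0]],
    [0.18, [0, 0, 0], [0, 0, 0]],
    [0.18, [0, 0, 0], [0, 0, 0]],
    [0.18, [0, 0, -0.9], [0, 0, 0]],
    [0.18, [0, 0, -0.9], [0, 0, 0]],
    [0.18, [0, 0, 0], [0, 0, 0]]
  ]
}}

```text
t: 60.52
ee_pos: [458.1, 249.6, 113.0]
orientation: [-2.987, -0.969, -0.011]
ft_force: [-0.4, -0.1, -0.4]
width: 51.5
grasp_force: 0.0
```

```bash
python3 p.py '[[484,280,330,176,1,46],[1,2]]'
```

```text
t 60.5 at [458.1 249.6 113. ] yaw 35.9 w 51.5 tilt [ 0.006  0.003 -1.   ]
[[1,[0.06,-0.01,-0.31],[0,0,-0.111]],[1,[0.05,-0.01,-0.31],[0,0,-0.111]],[1,[0.06,0.01,-0.31],[0,0,-0.111]],[1,[0.05,0.01,-0.31],[0,0,-0.112]],[1,[0.05,0.03,-0.31],[0,0,-0.111]],[1,[0.05,0.04,-0.31],[0,0,-0.111]],[1,[0.04,0.04,-0.31],[0,0,-0.111]],[1,[0.03,0.04,-0.31],[0,0,-0.111]]]
[[1,[0.02,0.06,-0.31],[0,0,-0.111]],[1,[0.02,0.05,-0.31],[0,0,-0.112]],[1,[0.0,0.06,-0.31],[0,0,-0.111]],[1,[0.0,0.06,-0.31],[0,0,-0.111]],[1,[-0.02,0.05,-0.31],[0,0,-0.111]],[1,[-0.03,0.05,-0.31],[0,0,-0.111]],[1,[0,0,0],[0,0,0]],[1,[0,0,0],[0,0,0]]]
```

Emit:
{"name": "apply_moves", "arguments": {
  "targets": [
    [1, [0.06, -0.01, -0.31], [0, 0, -0.111]],
    [1, [0.05, -0.01, -0.31], [0, 0, -0.111]],
    [1, [0.06, 0.01, -0.31], [0, 0, -0.111]],
    [1, [0.05, 0.01, -0.31], [0, 0, -0.112]],
    [1, [0.05, 0.03, -0.31], [0, 0, -0.111]],
    [1, [0.05, 0.04, -0.31], [0, 0, -0.111]],
    [1, [0.04, 0.04, -0.31], [0, 0, -0.111]],
    [1, [0.03, 0.04, -0.31], [0, 0, -0.111]]
  ]
}}

```text
t: 61.52
ee_pos: [469.8, 265.3, 232.9]
orientation: [-1.658, -2.668, 0.003]
ft_force: [-0.0, 0.7, 0.6]
width: 87.7
grasp_force: 0.0
```

Emit:
{"name": "apply_moves", "arguments": {
  "targets": [
    [1, [0.02, 0.06, -0.31], [0, 0, -0.111]],
    [1, [0.02, 0.05, -0.31], [0, 0, -0.112]],
    [1, [0, 0.06, -0.31], [0, 0, -0.111]],
    [1, [0, 0.06, -0.31], [0, 0, -0.111]],
    [1, [-0.02, 0.05, -0.31], [0, 0, -0.111]],
    [1, [-0.03, 0.05, -0.31], [0, 0, -0.111]],
    [1, [0, 0, 0], [0, 0, 0]],
    [1, [0, 0, 0], [0, 0, 0]]
  ]
}}

```text
t: 62.52
ee_pos: [481.2, 278.3, 325.3]
orientation: [-0.115, -3.138, 0.002]
ft_force: [0.0, -0.4, -0.6]
width: 87.7
grasp_force: 0.0
```

```bash
python3 look.py w17.png off_plug off_tee off_ell off_end off_comb off_tongue; python3 - <<'E'
from h import *
np.set_printoptions(suppress=True,precision=1)
c=grab('wrist')
for l in('lid_handle','lid_hinge'):print(l,ctrl.pinpoint(l,'wrist'))
for th in(1.6,1.72,1.85):
    e=np.array([.07,.998,0]);H=np.array([536.4,422.1,75.5]);C,S=np.cos(th),np.sin(th)
    b=H+e*(-225*C+41*S)+np.array([0,0,225*S+41*C]);print(th,b,proj(c,b))
E
```

```text
t 62.6 [481.2 278.3 325.3] F [ 0.9  0.1 -0.3] 88.0719537656819
off_plug 0.85 bbox [309. 266. 341. 296.] rect [606.1 286.3] cen [606.4 286.9] LxW [46.5 34.2] long 130.8
   origin 0.94 [603.5 275.7]
off_tee 0.95 bbox [309. 171. 352. 212.] rect [482.2 292.3] cen [479.5 295.5] LxW [62.2 40.7] long 35.1
off_tee 0.74 bbox [428. 106. 640. 355.] rect [561.1 581.1] cen [557.4 589.7] LxW [367.1 308.2] long 9.8
   origin 0.76 [487.4 290.8]
off_ell 0.62 bbox [283. 150. 306. 197.] rect [430.7 257.4] cen [429.9 258.6] LxW [26.2 19.8] long 159.1
off_end 0.58 bbox [270. 251. 298. 283.] rect [582.6 231.2] cen [582.2 228. ] LxW [50.3 34.4] long 109.9
   origin 0.79 [583.1 235.9]
off_comb 0.55 bbox [298. 230. 328. 278.] rect [571.2 269.2] cen [572.  269.2] LxW [66.8 39.3] long 167.4
   origin 0.68 [575.1 266.2]
off_tongue 0.68 bbox [268. 150. 310. 197.] rect [454.  245.3] cen [453.8 245.8] LxW [64.4 29.8] long 36.2
off_tongue 0.57 bbox [268. 248. 307. 281.] rect [584.3 232.6] cen [585.1 227.5] LxW [58.2 36.3] long 110.3
   origin 0.76 [449.4 247.2]
lid_handle [{'xy': [626.9, 316.2], 'score': 0.64}]
lid_hinge [{'xy': [430.8, 231.7], 'score': 0.9}, {'xy': [352.7, 219.0], 'score': 0.61}]
1.6 [539.7 469.6 299.2] [594.3 320.5]
1.72 [541.6 495.9 291.9] [623.4 315.4]
1.85 [543.5 523.3 280.5] [647.3 308.1]
```

View pics/w17.png

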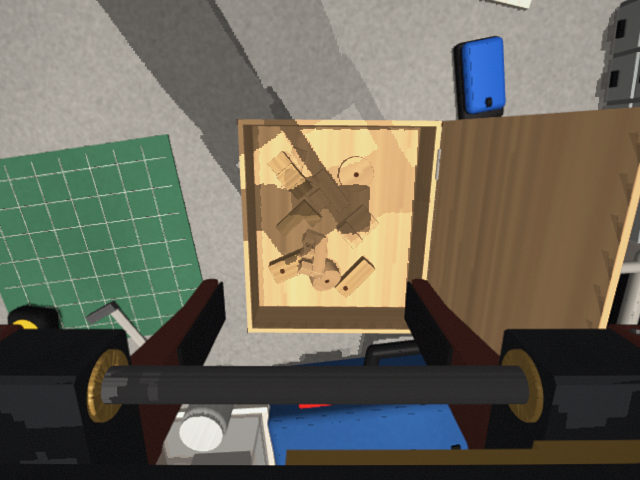

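```bash
python3 p.py '[[542.7,499,345,176,-0.41,45],[-0.41,2],[542.7,499,262,176,-0.41,40],[542.7,499,244.3,176,-0.41,10],[-1,4]]'; sed -i 's/v0=41/v0=41 if th1>0 else float(sys.argv[3])/; s/u0=(p-H)@e;/u0=(p-H)@e if th1>0 else float(sys.argv[4]);/' arc.py; python3 -c "
import numpy as np
for t in (1.72,1.735):print(-225*np.cos(t)+41*np.sin(t),225*np.sin(t)+41*np.cos(t))"
```

```text
t 63.3 at [481.8 278.6 326.7] yaw 176.0 w 88.0 tilt [ 0.  0. -1.]
[[-0.41,[-0.15,0.75,-0.06],[0,0,0.0]],[-0.41,[-0.15,0.74,-0.06],[0,0,0.0]],[-0.41,[-0.15,0.75,-0.06],[0,0,0.0]],[-0.41,[-0.15,0.75,-0.06],[0,0,0.0]],[-0.41,[-0.16,0.75,-0.06],[0,0,0.0]],[-0.41,[-0.15,0.74,-0.07],[0,0,0.0]],[-0.41,[0,0,0],[0,0,0]],[-0.41,[0,0,0],[0,0,0]]]
[[-0.41,[0.0,0.0,0.55],[0,0,0.0]],[-0.41,[0.0,0.0,0.56],[0,0,0.0]],[-0.41,[0.0,0.0,0.55],[0,0,0.0]],[-0.41,[0.0,0.0,0.18],[0,0,0.0]],[-0.41,[0.0,0.0,0.18],[0,0,0.0]],[-1,[0,0,0],[0,0,0]],[-1,[0,0,0],[0,0,0]],[-1,[0,0,0],[0,0,0]]]
[[-1,[0,0,0],[0,0,0]]]
73.99088796724959 216.40551863993193
77.22852520129084 215.2713517754594
```

Emit:
{"name": "apply_moves", "arguments": {
  "targets": [
    [-0.41, [-0.15, 0.75, -0.06], [0, 0, 0]],
    [-0.41, [-0.15, 0.74, -0.06], [0, 0, 0]],
    [-0.41, [-0.15, 0.75, -0.06], [0, 0, 0]],
    [-0.41, [-0.15, 0.75, -0.06], [0, 0, 0]],
    [-0.41, [-0.16, 0.75, -0.06], [0, 0, 0]],
    [-0.41, [-0.15, 0.74, -0.07], [0, 0, 0]],
    [-0.41, [0, 0, 0], [0, 0, 0]],
    [-0.41, [0, 0, 0], [0, 0, 0]]
  ]
}}

```text
t: 64.32
ee_pos: [542.6, 498.2, 344.6]
orientation: [-0.11, -3.139, 0.002]
ft_force: [0.2, -1.4, 1.0]
width: 25.7
grasp_force: 0.0
```

Emit:
{"name": "apply_moves", "arguments": {
  "targets": [
    [-0.41, [0, 0, 0.55], [0, 0, 0]],
    [-0.41, [0, 0, 0.56], [0, 0, 0]],
    [-0.41, [0, 0, 0.55], [0, 0, 0]],
    [-0.41, [0, 0, 0.18], [0, 0, 0]],
    [-0.41, [0, 0, 0.18], [0, 0, 0]],
    [-1, [0, 0, 0], [0, 0, 0]],
    [-1, [0, 0, 0], [0, 0, 0]],
    [-1, [0, 0, 0], [0, 0, 0]]
  ]
}}

```text
t: 65.32
ee_pos: [543.2, 499.1, 245.2]
orientation: [0.11, 3.139, 0.001]
ft_force: [-0.3, -1.2, 1.8]
width: 10.4
grasp_force: 30.0
```

```bash
python3 arc.py -1.7 17 215.7 76; python3 -c "
from h import *
o=ctrl.get_obs();print(o['width'],o['grasp_force'])"
```

```text
76.0 215.7 F 29.99879390001297 [-0.32610085 -1.19512248  1.83830207]
t 65.3 at [543.2 499.1 245.2] yaw 176.0 w 10.4 tilt [ 0.001  0.001 -1.   ]
[[-1,[0.0,-0.44,-0.13],[0,0,0.0]],[-1,[0.0,-0.45,-0.09],[0,0,0.0]],[-1,[0.0,-0.45,-0.04],[0,0,0.0]],[-1,[0.0,-0.46,0.01],[0,0,0.0]],[-1,[0.0,-0.45,0.05],[0,0,0.0]],[-1,[0.0,-0.45,0.1],[0,0,0.0]],[-1,[0.0,-0.44,0.14],[0,0,0.0]],[-1,[0.0,-0.42,0.18],[0,0,0.0]]]
[[-1,[0.0,-0.39,0.22],[0,0,0.0]],[-1,[0.0,-0.38,0.26],[0,0,0.0]],[-1,[0.0,-0.35,0.3],[0,0,0.0]],[-1,[0.0,-0.31,0.33],[0,0,0.0]],[-1,[0.0,-0.28,0.37],[0,0,0.0]],[-1,[0.0,-0.24,0.38],[0,0,0.0]],[-1,[0.0,-0.21,0.41],[0,0,0.0]],[-1,[0.0,-0.16,0.43],[0,0,0.0]]]
[[-1,[0.0,-0.11,0.44],[0,0,0.0]]]
10.394980668626244 29.99879390001297
```

Emit:
{"name": "apply_moves", "arguments": {
  "targets": [
    [-1, [0, -0.44, -0.13], [0, 0, 0]],
    [-1, [0, -0.45, -0.09], [0, 0, 0]],
    [-1, [0, -0.45, -0.04], [0, 0, 0]],
    [-1, [0, -0.46, 0.01], [0, 0, 0]],
    [-1, [0, -0.45, 0.05], [0, 0, 0]],
    [-1, [0, -0.45, 0.1], [0, 0, 0]],
    [-1, [0, -0.44, 0.14], [0, 0, 0]],
    [-1, [0, -0.42, 0.18], [0, 0, 0]]
  ]
}}

```text
t: 66.32
ee_pos: [528.8, 319.5, 233.1]
orientation: [-0.111, -3.138, 0.001]
ft_force: [-3.0, 4.0, -1.5]
width: 9.9
grasp_force: 30.0
```

Emit:
{"name": "apply_moves", "arguments": {
  "targets": [
    [-1, [0, -0.39, 0.22], [0, 0, 0]],
    [-1, [0, -0.38, 0.26], [0, 0, 0]],
    [-1, [0, -0.35, 0.3], [0, 0, 0]],
    [-1, [0, -0.31, 0.33], [0, 0, 0]]
  ]
}}

```text
t: 66.82
ee_pos: [523.4, 248.1, 176.9]
orientation: [-0.111, -3.137, 0.001]
ft_force: [-3.9, 5.8, -2.0]
width: 10.1
grasp_force: 30.0
```

Emit:
{"name": "apply_moves", "arguments": {
  "targets": [
    [-1, [0, -0.28, 0.37], [0, 0, 0]],
    [-1, [0, -0.24, 0.38], [0, 0, 0]],
    [-1, [0, -0.21, 0.41], [0, 0, 0]],
    [-1, [0, -0.16, 0.43], [0, 0, 0]],
    [-1, [0, 0, 0], [0, 0, 0]]
  ]
}}

```text
t: 67.45
ee_pos: [520.0, 204.0, 96.1]
orientation: [-0.112, -3.136, 0.002]
ft_force: [-1.9, 5.1, -5.1]
width: 10.0
grasp_force: 30.0
```

Emit:
{"name": "apply_moves", "arguments": {
  "targets": [
    [-1, [0, -0.08, 0.28], [0, 0, 0]],
    [-1, [0, -0.04, 0.2], [0, 0, 0]],
    [-1, [0, 0, 0.05], [0, 0, 0]],
    [-1, [0, 0, 0], [0, 0, 0]]
  ]
}}

```text
t: 67.95
ee_pos: [519.8, 198.1, 71.5]
orientation: [-0.11, -3.136, 0.003]
ft_force: [-4.6, 0.8, 2.1]
width: 10.2
grasp_force: 30.0
```

Emit:
{"name": "apply_moves", "arguments": {
  "targets": [
    [-1, [0, 0, 0.04], [0, 0, 0]],
    [-1, [0, 0, 0], [0, 0, 0]]
  ]
}}

```text
t: 68.2
ee_pos: [519.9, 198.1, 71.2]
orientation: [-0.11, -3.137, 0.003]
ft_force: [-10.5, -1.3, 19.1]
width: 9.9
grasp_force: 30.1
```

```bash
python3 -c "
from h import *
o=ctrl.get_obs();print(o['ee_pos'],o['ft_force'],o['width'])"
```

```text
[519.89305766 198.07431836  71.22553083] [-10.4599042   -1.3066346   19.14213073] 9.92572698493302
```

Emit:
{"name": "apply_moves", "arguments": {
  "targets": [
    [0, [0, 0, 0], [0, 0, 0]],
    [0, [0, 0, 0], [0, 0, 0]],
    [0, [0, 0, 0], [0, 0, 0]],
    [0, [0, 0, 0], [0, 0, 0]],
    [0, [0, 0, -0.5], [0, 0, 0]],
    [0, [0, 0, -0.8], [0, 0, 0]],
    [0, [0, 0, -0.8], [0, 0, 0]],
    [0, [0, 0, -0.8], [0, 0, 0]]
  ]
}}

```text
t: 69.2
ee_pos: [521.7, 199.5, 215.7]
orientation: [-0.11, -3.139, 0.0]
ft_force: [1.5, 0.8, 0.1]
width: 44.0
grasp_force: 0.0
```

Emit:
{"name": "apply_moves", "arguments": {
  "targets": [
    [0, [0, 0, -0.6], [0, 0, 0]],
    [0, [0, -0.8, 0], [0, 0, 0]],
    [0, [0, -0.8, 0], [0, 0, 0]],
    [0, [0, -0.8, 0], [0, 0, 0]],
    [0, [0, 0, 0], [0, 0, 0]],
    [0, [0, 0, 0], [0, 0, 0]]
  ]
}}

```text
t: 69.95
ee_pos: [513.6, 80.2, 244.7]
orientation: [0.111, 3.14, 0.0]
ft_force: [-0.5, 0.2, 0.4]
width: 44.0
grasp_force: 0.0
```

```bash
python3 - <<'E'
from look import *
c=grab('wrist','w18.png')
for m in ctrl.masks_of('scrapbox','wrist')[:2]:
    r=cv2.minAreaRect(outline(c,m['region'],81.5));print('box/lid',m['score'],m['bbox'],r)
q=ctrl.pinpoint('lid_handle','wrist');print(q[:1],[atz(c,x['xy'],116.5) for x in q[:1]])
for n in('tape','trysquare','stub'):
    print(n,[(round(m['score'],2),m['bbox'],np.round(cv2.minAreaRect(outline(c,m['region'],20))[0])) for m in ctrl.masks_of(n,'wrist')[:1]])
s=grab('scene')
for l in('lid_handle','lid_hinge'):print(l,ctrl.pinpoint(l,'scene')[:1])
print(proj(s,(520.7,197.7,116.5)),proj(s,(536.4,422,75.5)))
for n in('off_plug','off_tee','off_ell','off_end','off_comb','off_tongue','off_lap'):
    print(n,[(round(x['score'],2),np.round(atz(s,x['xy'],3)[:2])) for x in ctrl.pinpoint(n,'scene')[:1]])
E
```

```text
box/lid 0.77 [393.7, 62.4, 639.4, 334.3] ((525.4390258789062, 293.6824951171875), (260.46295166015625, 278.60968017578125), 85.61500549316406)
box/lid 0.53 [0.0, 311.2, 32.1, 328.5] ((608.3990478515625, -260.0738830566406), (18.47460174560547, 36.04901885986328), 0.87608402967453)
[{'xy': [441.6, 222.1], 'score': 0.65}] [array([519.9, 197.1, 116.5])]
tape [(0.96, [99.0, 297.9, 152.6, 339.6], array([ 641., -175.]))]
trysquare [(0.67, [191.1, 293.5, 233.0, 320.3], array([644., -60.]))]
stub [(0.89, [0.0, 313.2, 33.7, 326.9], array([ 637., -319.]))]
lid_handle [{'xy': [343.2, 213.3], 'score': 0.81}]
lid_hinge [{'xy': [399.5, 188.0], 'score': 0.7}]
[343.3 216.1] [395.6 189.5]
off_plug []
off_tee [(0.63, array([ 635., -350.]))]
off_ell [(0.4, array([430., 302.]))]
off_end []
off_comb []
off_tongue []
off_lap []
```

```bash
python3 - <<'E'
from h import *
a=cv2.imread('pics/scene0.png');s=grab('scene');b=s['px']
g=lambda x:cv2.cvtColor(np.ascontiguousarray(x),cv2.COLOR_BGR2GRAY)
up=lambda x:cv2.resize(x,None,fx=4,fy=4,interpolation=cv2.INTER_CUBIC)
for nm,(x0,y0,x1,y1) in dict(handle=(325,202,365,238),corner=(365,245,395,272),left=(298,208,330,232)).items():
    t=up(g(a[y0:y1,x0:x1]));w=up(g(b[y0-8:y1+8,x0-8:x1+8]))
    t,w=[cv2.Canny(i,40,120) for i in(t,w)];t,w=[cv2.GaussianBlur(i,(7,7),2) for i in (t,w)]
    r=cv2.matchTemplate(w,t,cv2.TM_CCOEFF_NORMED);_,v,_,p=cv2.minMaxLoc(r);print(nm,round(v,2),np.array(p)/4-8)
E
```

```text
handle 0.92 [0. 0.]
corner 0.97 [0. 0.]
left 0.88 [0. 0.]
```

```bash
python3 -c "
from workcell import ctrl
print(ctrl.close_job())"
```

```text
the job is handed in; nothing more can be done
None
```

The job is handed in: the aluminium stub is in the sorting tray, all six offcuts are in the scrap box, and the lid is shut, level with its starting position in the scene camera to about a millimetre.

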